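# Load the shaker crate and clamp it

## Robot

A 6-joint arm with a two-finger parallel gripper is mounted at the origin on the work surface. World frame = base frame: x ahead of the robot, y to its left, z up, the work surface at z = 0. Lengths are in m, angles in rad, forces in N, time in s.
With the tool pointing down it reaches from about 0.3 to 1 m from the base axis. Payload 5.1 kg.
Tool frame: the origin (TCP) lies midway between the tips of the shut fingers; the grasp point (between the pads) lies 19 mm behind it (ctrl.grip_depth is the distance from the TCP to the grasp point, in m); y points along the fingers, z is the direction in which the jaws open and shut, and the axes are right-handed (so a half turn about y gives the same grasp; the last joint's range is limited). The gripper opens to 95 mm and grips with 3 to 60 N. Pads are 20 mm wide; open, the fingers measure 119 mm over their backs; the gripper's body (75 mm by 180 mm) begins 59 mm behind the grasp point.
Start: joints at [1.057, 0.124, 1.65, -0, 1.367, -0.083], TCP at [0.271, 0.591, 0.215] pointing down, gripper open.
Joint ranges: [-2.61, 2.61], [-1.02, 2.33], [0.03, 2.71], [-1.35, 4.49], [0.32, 2.68], [-2.91, 2.91]. Speed limits (rad/s): [2.57, 2.57, 3.14, 3.14, 3.14, 3.14].

## Interface

Orientations are given as a unit quaternion [x, y, z, w].
In Python, from station import readout, get_image, get_calibration, ctrl gives the robot as it stands.
- The arm moves only by the shell command python3 -m inch 'ROWS' [FORCE]. ROWS is JSON, one flat list of numbers, 7 for each row, row after row: the opening in per cent of the stroke, from 0 (shut) to 100 (fully open), then the shift along the world's x, y, z in m, then the turn, a rotation vector about the world's x, y, z in degrees. In form: [gripper, dx, dy, dz, ax, ay, az, gripper, dx, dy, dz, ax, ay, az, ...]. A call has 1 to 8 rows; each row is the pose to reach, as a shift and turn from the pose commanded when the call began; what a row does not reach only later rows make up. A row lasts 1/10 s, in which the tool goes at most 50 mm and 8.59 degrees, less where a joint would pass 70% of its speed; a pose out of reach is approached as far as the arm can. A call with a gripper value outside its range is refused whole. The fingers move at their own pace and stop on an object; FORCE is the grip in N (left out, the last holds). Time passes only in rows, so rows that repeat a pose let the fingers close. It gives the time, the measured TCP pose, the force and the opening at its end, in the units of the state.
- readout.get_obs(): the state, without advancing time (a new reading comes with each control period).
- get_image(name): name is "scene" or "top" or "wrist"; returns (picture, depth): 400x640x3 uint8, blue, green, red; 400x640 float32, m along the optical axis (not along the pixel's ray), 0 where there is no reading.
- get_calibration(name): a dict with "K" (3x3 intrinsics, pixels), "k1" (the pictures are not rectified: a ray, as slopes to the right and down, at radius r is drawn at 1 + k1 r^2 times it, then the intrinsics apply), "origin" and "rotation" of the camera in the world; the wrist camera has in their place "T_tool_cam" (4x4, takes a point from camera to tool coordinates, whose origin is the TCP and whose axes are the tool frame's). Camera axes: x right, y down, z forward; pixel columns grow to the right and rows downward; lengths in m; the calibration is good to about 2 mm. A picture is of the moment at which its call begins: read the wrist's pose just before it. get_calibration takes no time and is no camera call.
- ctrl.hand_in(): hands the job in, once; it reports no verdict.
The state is a dict: "time_s": time; "joint_pos": joint angles; "qd": joint speeds; "joint_efforts": joint torques, N m; "tool_pos": TCP position; "tool_rot": TCP orientation; "wrist_force": force on the tool from outside, world axes, zero at the start; "ft_torque": the same for the moment, N m; "gripper_width": finger opening in m.
Only numpy, scipy, OpenCV 4.12 (cv2) and the standard library are available. Lean on these libraries where they do the work, as an engineer would, in place of code of your own. Each camera call takes 0.05 s, during which the arm holds its last target.

## Task

Take each red-capped sample bottle out of the grey tub and stand it upright, right down on the floor, in a cell of its own in the shuttered white crate; some cells already hold a short vial hidden under the closed green shutter, so feel for the empty ones. When all the bottles are in, clamp the crate: put the black rubber ring on the post first, fully home on the crate top, and then the brass collar fully home on top of it. Keep the bottles upright, and leave the media bottle, beaker and blue tip box where they are.

Things in the scene. Friction and masses are not known exactly. Their poses are not given: they have to be found in the camera images.
- crate: Fixed grey shaker base 200 x 330 x 35 mm carrying a white crate, 116 mm along x, 284 along y, flat top (cover) 105 mm above the table. Origin: base underside centre. Toward -y: 2 (x) by 4 (y) shuttered cells; toward +y: solid bay with clamp post. 3 or 4 cells, unknown which, hide a 50 mm tall vial, its top 15 mm under the shutter; filled and empty cells look alike from outside.
- post_foot (a point): Centre of the foot of the upright steel clamp post, on the flat crate top (z = cover height, 105 mm above the table). Post 17 mm in diameter, 57 mm tall, the last 10 mm tapered to 8 mm; fixed to the crate.
- cushion_mid (a point): Loose black rubber cushion ring, at its centre (half-way up): outer diameter 52 mm, hole 23 mm, 14 mm high, 50 g, lying flat on the table; hole axis z.
- collar_mid (a point): Loose brass-coloured clamp collar, at its centre (half-way up): outer diameter 44 mm, hole 23 mm, 18 mm high, 150 g, lying flat on the table; hole axis z.
- media_mid (a point): Bystander: media bottle 64 mm in diameter, 120 mm tall with a blue cap; the point is half-way up. Leave alone.
- beaker_mid (a point): Bystander: glass beaker 70 mm across, 85 mm tall; the point is half-way up. Leave alone.
- tipbox_mid (a point): Bystander: blue box with clear lid, 60 x 90 mm, 61 mm tall; the point is 30 mm above its underside. Leave alone.
- tub: Fixed grey open tub, 220 mm along x, 170 mm along y, walls 4 mm thick and 45 mm high; origin under its centre on the table. The sample bottles stand in it.
- cell1 (a point): Centre of the mouth of cell 1, at cover height; axes as the crate's. Cell 46 mm along x, 42 along y, 65 deep. Green 44 mm flap shutter flush with the cover, hinged on the cell's +x side, swings down against a weak spring (2 N or less) and springs back. A bottle pushed in goes down to the floor if the cell is empty, stops hard after 3 to 10 mm if a vial is there.
- cell2 (a point): Centre of the mouth of cell 2, at cover height; axes as the crate's. Cell 46 mm along x, 42 along y, 65 deep. Green 44 mm flap shutter flush with the cover, hinged on the cell's +x side, swings down against a weak spring (2 N or less) and springs back. A bottle pushed in goes down to the floor if the cell is empty, stops hard after 3 to 10 mm if a vial is there.
- cell3 (a point): Centre of the mouth of cell 3, at cover height; axes as the crate's. Cell 46 mm along x, 42 along y, 65 deep. Green 44 mm flap shutter flush with the cover, hinged on the cell's +x side, swings down against a weak spring (2 N or less) and springs back. A bottle pushed in goes down to the floor if the cell is empty, stops hard after 3 to 10 mm if a vial is there.
- cell4 (a point): Centre of the mouth of cell 4, at cover height; axes as the crate's. Cell 46 mm along x, 42 along y, 65 deep. Green 44 mm flap shutter flush with the cover, hinged on the cell's +x side, swings down against a weak spring (2 N or less) and springs back. A bottle pushed in goes down to the floor if the cell is empty, stops hard after 3 to 10 mm if a vial is there.
- cell5 (a point): Centre of the mouth of cell 5, at cover height; axes as the crate's. Cell 46 mm along x, 42 along y, 65 deep. Green 44 mm flap shutter flush with the cover, hinged on the cell's -x side, swings down against a weak spring (2 N or less) and springs back. A bottle pushed in goes down to the floor if the cell is empty, stops hard after 3 to 10 mm if a vial is there.
- cell6 (a point): Centre of the mouth of cell 6, at cover height; axes as the crate's. Cell 46 mm along x, 42 along y, 65 deep. Green 44 mm flap shutter flush with the cover, hinged on the cell's -x side, swings down against a weak spring (2 N or less) and springs back. A bottle pushed in goes down to the floor if the cell is empty, stops hard after 3 to 10 mm if a vial is there.
- cell7 (a point): Centre of the mouth of cell 7, at cover height; axes as the crate's. Cell 46 mm along x, 42 along y, 65 deep. Green 44 mm flap shutter flush with the cover, hinged on the cell's -x side, swings down against a weak spring (2 N or less) and springs back. A bottle pushed in goes down to the floor if the cell is empty, stops hard after 3 to 10 mm if a vial is there.
- cell8 (a point): Centre of the mouth of cell 8, at cover height; axes as the crate's. Cell 46 mm along x, 42 along y, 65 deep. Green 44 mm flap shutter flush with the cover, hinged on the cell's -x side, swings down against a weak spring (2 N or less) and springs back. A bottle pushed in goes down to the floor if the cell is empty, stops hard after 3 to 10 mm if a vial is there.
- bottle1_mid (a point): Sample bottle 1 (three or four of the four are present; None at the start: absent), at its centre half-way up: glass, 105 mm tall, body 35 mm in diameter up to 66 mm, red cap 30 mm in diameter from 73 mm to the top, 100 g, standing upright; z up. Standing on a cell floor it shows its top 40 mm above the cover.
- bottle2_mid (a point): Sample bottle 2 (three or four of the four are present; None at the start: absent), at its centre half-way up: glass, 105 mm tall, body 35 mm in diameter up to 66 mm, red cap 30 mm in diameter from 73 mm to the top, 100 g, standing upright; z up. Standing on a cell floor it shows its top 40 mm above the cover.
- bottle3_mid (a point): Sample bottle 3 (three or four of the four are present; None at the start: absent), at its centre half-way up: glass, 105 mm tall, body 35 mm in diameter up to 66 mm, red cap 30 mm in diameter from 73 mm to the top, 100 g, standing upright; z up. Standing on a cell floor it shows its top 40 mm above the cover.
- bottle4_mid (a point): Sample bottle 4 (three or four of the four are present; None at the start: absent), at its centre half-way up: glass, 105 mm tall, body 35 mm in diameter up to 66 mm, red cap 30 mm in diameter from 73 mm to the top, 100 g, standing upright; z up. Standing on a cell floor it shows its top 40 mm above the cover.
There are look-alikes about, which are no part of the job. There is more than one size of the part that bears cushion_mid; the job needs the smaller.

How it is judged:
On the way, in this order (a step that is already met when the one before it is completed fails the run):
1. every sample bottle stands released on the floor of a crate cell (x of bottle1_mid in the frame of crate between -0.056 and 0.056 m and y of bottle1_mid in the frame of crate between -0.132 and 0.052 m and z of each of bottle1_mid, bottle2_mid, bottle3_mid, bottle4_mid in the frame of crate below 0.0985 m and angle between each of bottle1_mid, bottle2_mid, bottle3_mid, bottle4_mid's own z axis and vertical below 0.2 rad and contact force between the fingers and bottle1 below 0.1 N and x of bottle2_mid in the frame of crate between -0.056 and 0.056 m and y of bottle2_mid in the frame of crate between -0.132 and 0.052 m and contact force between the fingers and bottle2 below 0.1 N and x of bottle3_mid in the frame of crate between -0.056 and 0.056 m and y of bottle3_mid in the frame of crate between -0.132 and 0.052 m and contact force between the fingers and bottle3 below 0.1 N and x of bottle4_mid in the frame of crate between -0.056 and 0.056 m and y of bottle4_mid in the frame of crate between -0.132 and 0.052 m and contact force between the fingers and bottle4 below 0.1 N), for 0.2 s.
2. the rubber ring lies fully home on the post (horizontal distance between cushion_mid and post_foot below 0.006 m and z of cushion_mid in the frame of post_foot between 0.003 and 0.01 m and angle between cushion_mid's own z axis and vertical below 0.12 rad and contact force between the fingers and cushion below 0.1 N), for 0.2 s.
3. the collar lies fully home on the rubber ring (horizontal distance between collar_mid and post_foot below 0.006 m and z of collar_mid in the frame of post_foot between 0.019 and 0.026 m and angle between collar_mid's own z axis and vertical below 0.12 rad and contact force between the fingers and collar below 0.1 N), for 0.2 s.
At the end, for the whole second after the job is handed in: Every bottle present stands in a crate cell, leaning under 0.2 rad, its centre under 98.5 mm above the table; the rubber ring lies round the post on the crate top and the collar on it, each within 6 mm of the post axis and 3 mm of fully home; all released and at rest (all of step 1 and all of step 2 and all of step 3 and linear speed of each of bottle1, bottle2, bottle3, bottle4, cushion, collar below 0.02 m/s); the robot touches nothing.
It fails at once if the media bottle is moved more than 25 mm or tipped (distance of media_mid from where it was at the start of the episode above 0.025 m or angle between media_mid's own z axis and vertical above 0.5 rad).
It fails at once if the beaker is moved more than 25 mm or tipped (distance of beaker_mid from where it was at the start of the episode above 0.025 m or angle between beaker_mid's own z axis and vertical above 0.5 rad).
It fails at once if the tip box is moved more than 25 mm or tipped (distance of tipbox_mid from where it was at the start of the episode above 0.025 m or angle between tipbox_mid's own z axis and vertical above 0.5 rad).
It fails at once if a sample bottle is tipped over (angle between any of bottle1_mid, bottle2_mid, bottle3_mid, bottle4_mid's own z axis and vertical above 0.9 rad).
Of bottle1, bottle2, bottle3, bottle4 only 3 to 4 are there at a start; the rules pass over those that are not, and their reading is None.
Of short1, short2, short3, short4, short5, short6, short7, short8 only 3 to 4 are there at a start; the rules pass over those that are not, and their reading is None.
At some moment in a run one of cushion, collar may be knocked a few centimetres aside while the robot is not near it.
It also fails if it takes over 210 s, if anything falls off the work surface, if the arm or the gripper's body presses on something with over 40 N, if the wrist force passes 120 N, or if a joint passes its speed limit or range.

## Working session

There is one attempt and no reset: what is moved stays moved. The work goes in short steps, Python scripts to look and compute and a shell command to move; the robot and the scene stay as the last step left them, time stands still between calls to the robot, and variables do not carry over. Pictures are saved under pics/ and viewed, and the job is handed in when it is done.

```bash
ls; mkdir -p pics
python3 - <<'E'
from station import readout,get_image,get_calibration,ctrl
import cv2,numpy as np
print(readout.get_obs()); print(ctrl.grip_depth)
for n in ("scene","top","wrist"):
    im,d=get_image(n); cv2.imwrite(f"pics/{n}0.png",im); np.save(f"pics/{n}0.npy",d); print(n,get_calibration(n))
E
```

```text
pics
{'time_s': 0.0, 'joint_pos': array([ 1.05740252e+00,  1.24508908e-01,  1.65165081e+00, -2.39425256e-05,
        1.36747373e+00, -8.26029283e-02]), 'qd': array([-2.34587063e-04,  3.94252313e-04,  2.57056817e-03,  3.13522924e-04,
       -1.69603006e-04, -4.64853432e-05]), 'joint_efforts': array([ 2.66230281e-04, -4.17610538e+01, -3.59928489e+01,  7.74647109e-02,
        4.93026094e-02, -1.89349921e-04]), 'tool_pos': array([0.27115813, 0.59004857, 0.21339829]), 'tool_rot': array([ 0.69145909, -0.15133475,  0.1509269 , -0.69007477]), 'wrist_force': array([ 0.3552512 ,  0.30025551, -0.59448594]), 'ft_torque': array([ 0.00162864,  0.01605909, -0.02972765]), 'gripper_width': 0.0951978775113054}
0.0188
scene {'K': array([[439.14073249,   0.        , 315.65348733],
       [  0.        , 439.14073249, 200.61156619],
       [  0.        ,   0.        ,   1.        ]]), 'k1': 0.012354118497815078, 'origin': array([ 1.15837036, -0.0987462 ,  0.83248223]), 'rotation': array([ 0.71429507,  0.62614158, -0.20537267, -0.23569333])}
top {'K': array([[495.60183771,   0.        , 319.49697972],
       [  0.        , 495.60183771, 199.19857599],
       [  0.        ,   0.        ,   1.        ]]), 'k1': -0.1574211575040322, 'origin': array([ 0.36971376, -0.02166784,  1.32400188]), 'rotation': array([ 0.70960789, -0.69759134,  0.07741473, -0.06188633])}
wrist {'K': array([[276.43282165,   0.        , 321.05288061],
       [  0.        , 276.43282165, 201.03546426],
       [  0.        ,   0.        ,   1.        ]]), 'k1': -0.031147928142215134, 'T_tool_cam': array([[-5.99807234e-04,  9.62491416e-01,  2.71311473e-01,
        -7.86409769e-02],
       [ 1.04030542e-03, -2.71310774e-01,  9.62491237e-01,
        -1.69487513e-01],
       [ 9.99999279e-01,  8.59556001e-04, -8.38550867e-04,
        -2.65219256e-06],
       [ 0.00000000e+00,  0.00000000e+00,  0.00000000e+00,
         1.00000000e+00]])}
```

View pics/top0.png

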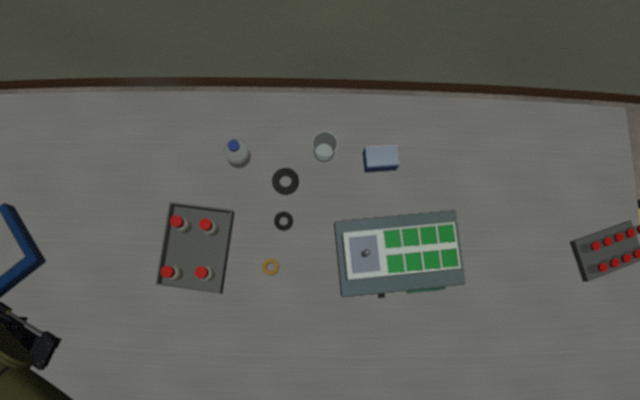

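View pics/scene0.png

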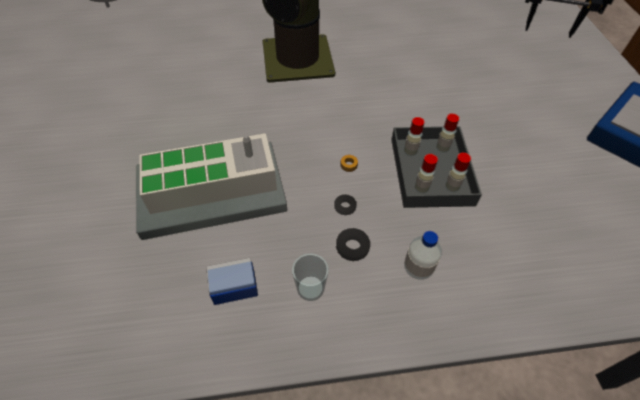

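View pics/wrist0.png

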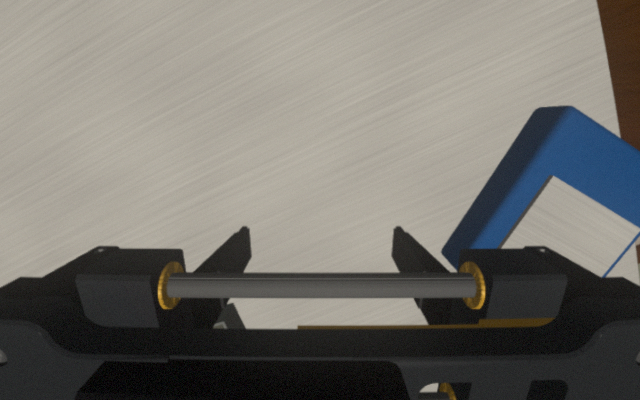

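```bash
cat > h.py <<'E'
from station import readout,get_image,get_calibration,ctrl
import cv2,numpy as np,sys
from scipy.spatial.transform import Rotation as R
def cam(n,obs=None):
    c=get_calibration(n)
    if n=='wrist':
        T=np.eye(4);T[:3,:3]=R.from_quat(obs['tool_rot']).as_matrix();T[:3,3]=obs['tool_pos'];T=T@c['T_tool_cam']
        return c,T[:3,:3],T[:3,3]
    return c,R.from_quat(c['rotation']).as_matrix(),np.array(c['origin'])
def rays(c,px):
    return np.c_[cv2.undistortPoints(np.array(px,float).reshape(-1,1,2),c['K'],np.array([c['k1'],0,0,0])).reshape(-1,2),np.ones(len(np.reshape(px,(-1,2))))]
def plane(n,px,z,obs=None):
    c,M,o=cam(n,obs); r=rays(c,px)@M.T
    return o+r*((z-o[2])/r[:,2])[:,None]
def cloud(n,d,obs=None):
    c,M,o=cam(n,obs); v,u=np.mgrid[0:400,0:640]
    r=rays(c,np.c_[u.ravel(),v.ravel()].astype(float))*d.ravel()[:,None]
    P=r@M.T+o; P[d.ravel()==0]=np.nan
    return P.reshape(400,640,3)
def proj(n,P,obs=None):
    c,M,o=cam(n,obs)
    q=(np.array(P,float)-o)@M
    return cv2.projectPoints(q.reshape(-1,1,3),np.zeros(3),np.zeros(3),c['K'],np.array([c['k1'],0,0,0]))[0].reshape(-1,2)
def circ(P):
    A=np.c_[2*P[:,:2],np.ones(len(P))]; s=np.linalg.lstsq(A,(P[:,:2]**2).sum(1),rcond=None)[0]
    return s[:2],np.sqrt(s[2]+s[:2]@s[:2])
E
python3 - <<'E'
from h import *
for n in ('top','scene'):
    im=cv2.imread(f'pics/{n}0.png'); d=np.load(f'pics/{n}0.npy'); P=cloud(n,d)
    hsv=cv2.cvtColor(im,cv2.COLOR_BGR2HSV)
    H,S,V=[hsv[...,i].astype(int) for i in range(3)]
    Z=P[...,2]
    def comps(m,name,amin=15):
        k,l,st,ce=cv2.connectedComponentsWithStats(m.astype(np.uint8))
        for i in range(1,k):
            if st[i,4]>=amin:
                q=P[l==i]; print(n,name,st[i],ce[i].round(1),np.nanmedian(q,0).round(4),'z90',np.nanpercentile(q[:,2],90).round(4), 'mean',np.nanmean(q,0).round(4))
    comps(((H<8)|(H>172))&(S>150)&(V>80),'red')
    comps((H>45)&(H<85)&(S>120)&(V>50),'green')
    comps((H>10)&(H<25)&(S>130)&(V>80),'brass')
    comps((V<60)&(Z<0.04)&(Z>0.004),'black')
    # crate top plane
    comps((Z>0.095)&(Z<0.115),'h105',200)
    print(n,'table z',np.nanmedian(Z))
E
```

```text
top red [170 216  12  11 110] [175.6 220.8] [0.5504 0.3113 0.1091] z90 0.1123 mean [0.5509 0.3118 0.1091]
top red [199 219  12  11 101] [204.8 223.9] [0.5444 0.2374 0.1091] z90 0.1119 mean [0.5448 0.2373 0.109 ]
top red [628 229   7   8  49] [630.9 232.4] [ 0.5406 -0.8996  0.0951] z90 0.0988 mean [ 0.5395 -0.8996  0.0955]
top red [616 233   8   8  53] [619.5 236.6] [ 0.5273 -0.8603  0.0959] z90 0.0994 mean [ 0.5281 -0.8614  0.0958]
top red [604 237   8   9  55] [607.7 241.1] [ 0.5163 -0.8224  0.0951] z90 0.0989 mean [ 0.5158 -0.8231  0.0953]
top red [592 241   8   9  56] [595.7 245.5] [ 0.5039 -0.7846  0.0962] z90 0.0995 mean [ 0.5041 -0.7843  0.0963]
top red [635 249   5   9  39] [637.2 253.2] [ 0.4828 -0.9153  0.0957] z90 0.0983 mean [ 0.4824 -0.9149  0.0956]
top red [623 254   8   8  54] [626.6 257.6] [ 0.47   -0.8794  0.0954] z90 0.0985 mean [ 0.4707 -0.8792  0.0954]
top red [611 258   9   9  57] [615.  262.4] [ 0.4593 -0.8408  0.0958] z90 0.0987 mean [ 0.4585 -0.841   0.0957]
top red [599 263   8   9  57] [602.8 267. ] [ 0.4466 -0.8022  0.0958] z90 0.0988 mean [ 0.4467 -0.8022  
[... 4982 characters left out ...]
1  20 268] [345.1 204.3] [0.5789 0.0484 0.0137] z90 0.0157 mean [0.5782 0.0483 0.013 ]
scene black [138 206 148  33 938] [209.3 222.3] [ 0.5917 -0.2608  0.0189] z90 0.0285 mean [ 0.5915 -0.2588  0.0188]
scene black [337 229  33  32 697] [352.7 244.3] [0.6901 0.0453 0.0198] z90 0.0217 mean [0.6886 0.0452 0.0186]
scene black [212 288  45  16 322] [234.2 296. ] [ 0.7771 -0.2087  0.0234] z90 0.0359 mean [ 0.7771 -0.2086  0.0232]
scene h105 [274  28  45  17 277] [296.1  38. ] [ 0.0574 -0.0081  0.105 ] z90 0.1128 mean [ 0.0525 -0.0066  0.1051]
scene h105 [ 140  133  135   65 5388] [203.4 165.2] [ 0.4997 -0.2595  0.1048] z90 0.1067 mean [ 0.4976 -0.2567  0.1045]
scene table z 0.00031400006698090177
```

Run:
```python
from h import *
o=readout.get_obs(); M=R.from_quat(o['tool_rot']).as_matrix(); print(M.round(3))
T=np.array([[.5324,-.366],[.5276,-.3203],[.5226,-.2749],[.5177,-.2287],[.4712,-.373],[.4657,-.3268],[.4607,-.2816],[.4561,-.2356]])
S=np.array([[.5342,-.3655],[.5288,-.3193],[.524,-.2739],[.5193,-.2282],[.4718,-.372],[.4674,-.3264],[.4624,-.2803],[.4575,-.2347]])
A=(T+S)/2
d=(A[[3,7]]-A[[0,4]]).mean(0); yaw=np.arctan2(-d[0],d[1]); print('crate yaw deg',np.degrees(yaw)); 
e=(A[:4]-A[4:]).mean(0);print(np.degrees(np.arctan2(e[1],e[0])),np.hypot(*e))
print(A.round(4))
# jaws yaw
print('jaw dir deg',np.degrees(np.arctan2(M[1,2],M[0,2])))
# post: points >115mm
for n in('top','scene'):
    P=cloud(n,np.load(f'pics/{n}0.npy')); 
    m=(P[...,2]>0.12)&(P[...,2]<0.175)&(P[...,1]<-.05)&(P[...,1]>-.4)&(P[...,0]>.3); q=P[m]; print(n,len(q),np.nanmean(q,0),q[q[:,2]>0.155].mean(0))
im=cv2.imread('pics/top0.png')[200:310,330:480]; cv2.imwrite('pics/c1.png',cv2.resize(im,None,fx=5,fy=5,interpolation=cv2.INTER_CUBIC))
im=cv2.imread('pics/scene0.png')[120:250,120:300]; cv2.imwrite('pics/c2.png',cv2.resize(im,None,fx=4,fy=4,interpolation=cv2.INTER_CUBIC))
# rings
for n in('top','scene'):
    im=cv2.imread(f'pics/{n}0.png');V=im.max(2); P=cloud(n,np.load(f'pics/{n}0.npy'))
    for c,zr in(((.578,.048),(.009,.02)),((.69,.045),(.014,.026)),((.453,.079),(.012,.025))):
        m=(np.hypot(P[...,0]-c[0],P[...,1]-c[1])<.045)&(P[...,2]>zr[0])&(P[...,2]<zr[1]); q=P[m];
        print(n,c,len(q),(q.max(0)+q.min(0))/2,np.ptp(q,0),np.median(q[:,2]))
```

```text
[[ 0.909 -0.001  0.418]
 [-0.418 -0.001  0.909]
 [-0.    -1.    -0.002]]
crate yaw deg 6.130603305995473
6.194971752183381 0.06208756417351221
[[ 0.5333 -0.3658]
 [ 0.5282 -0.3198]
 [ 0.5233 -0.2744]
 [ 0.5185 -0.2284]
 [ 0.4715 -0.3725]
 [ 0.4666 -0.3266]
 [ 0.4616 -0.281 ]
 [ 0.4568 -0.2352]]
jaw dir deg 65.31840706486247
top 49 [ 0.47655164 -0.15671547  0.1537601 ] [ 0.47678735 -0.15848285  0.15972149]
scene 127 [ 0.48576179 -0.15742103  0.14369929] [ 0.48289253 -0.15787564  0.15939001]
top (0.578, 0.048) 220 [0.57097223 0.048215   0.01438006] [0.04876704 0.04887088 0.01067134] 0.013982689061049713
top (0.69, 0.045) 448 [0.68083882 0.04561504 0.01984946] [0.07133601 0.07101957 0.01168738] 0.020170616515637674
top (0.453, 0.079) 157 [0.4498768  0.07887008 0.01821163] [0.04221446 0.04273187 0.01242169] 0.01788211565020914
scene (0.578, 0.048) 285 [0.57492059 0.04815652 0.01331085] [0.05261651 0.05123188 0.00846194] 0.01392950198651699
scene (0.69, 0.045) 677 [0.68326537 0.04600693 0.01906639] [0.07355818 0.07310391 0.01004006] 0.020050865557296516
scene (0.453, 0.079) 168 [0.45184127 0.07885683 0.01733534] [0.04413144 0.04300221 0.01046384] 0.01753500322505186
```

View pics/c1.png

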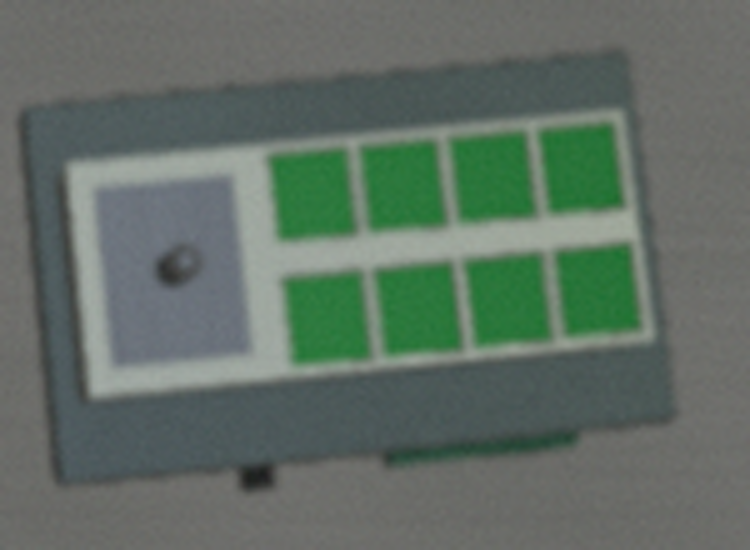

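View pics/c2.png

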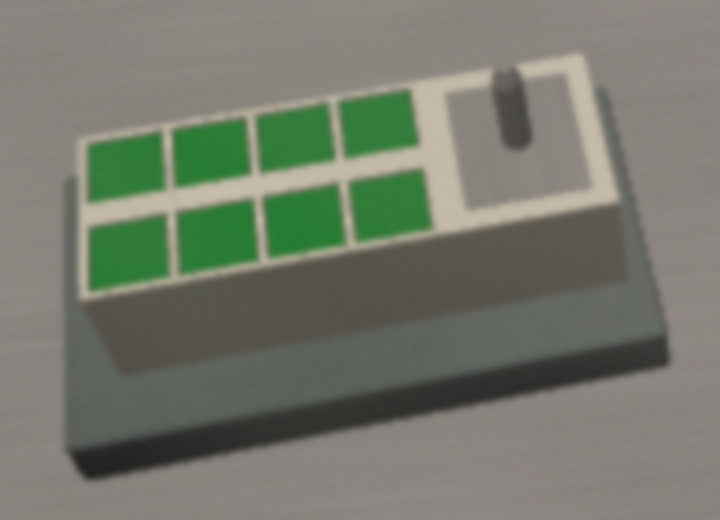

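```bash
python3 - <<'E'
from h import *
for n in('top','scene'):
    P=cloud(n,np.load(f'pics/{n}0.npy'))
    for c in((.551,.312),(.545,.238),(.427,.327),(.428,.242)):
        q=P[(np.hypot(P[...,0]-c[0],P[...,1]-c[1])<.025)&(P[...,2]>.1)]
        print(n,len(q),((q.max(0)+q.min(0))/2).round(4),np.ptp(q,0).round(3))
E
python3 -m inch '[100,0.02,-0.035,0,0,0,-8, 100,0.04,-0.07,0,0,0,-16, 100,0.06,-0.105,0,0,0,-24, 100,0.08,-0.14,0,0,0,-32, 100,0.1,-0.175,0,0,0,-40, 100,0.125,-0.21,0,0,0,-48, 100,0.15,-0.24,0,0,0,-56, 60,0.156,-0.262,0,0,0,-59.2]' 20
```

```text
top 126 [0.5516 0.3121 0.1073] [0.029 0.03  0.014]
top 110 [0.5448 0.2376 0.1079] [0.026 0.031 0.012]
top 130 [0.4257 0.3266 0.1073] [0.03  0.032 0.014]
top 118 [0.4258 0.242  0.1093] [0.03  0.028 0.014]
scene 142 [0.554  0.3116 0.1066] [0.03  0.029 0.013]
scene 138 [0.5478 0.2379 0.1063] [0.031 0.028 0.011]
scene 120 [0.4278 0.3265 0.1058] [0.03  0.03  0.011]
scene 116 [0.4289 0.2412 0.1066] [0.029 0.027 0.013]
time_s: 0.95
tool_pos: [0.429, 0.3265, 0.2144]
tool_rot: [0.525, -0.474, 0.474, -0.525]
wrist_force: [-0.1, -0.5, 0.1]
gripper_width: 0.091
```

```bash
python3 -m inch '[55,-0.001,-0.001,-0.05,0,0,0, 55,-0.001,-0.001,-0.1,0,0,0, 55,-0.001,-0.001,-0.13,0,0,0, 55,-0.001,-0.001,-0.137,0,0,0, 0,-0.001,-0.001,-0.137,0,0,0, 0,-0.001,-0.001,-0.137,0,0,0, 0,-0.001,-0.001,-0.137,0,0,0, 0,-0.001,-0.001,-0.137,0,0,0]' 20
```

```text
time_s: 1.75
tool_pos: [0.4277, 0.3285, 0.0799]
tool_rot: [-0.525, 0.472, -0.473, 0.527]
wrist_force: [-0.1, -0.3, 6.2]
gripper_width: 0.0295
```

Run:
```python
from h import *
o=readout.get_obs();print(o['tool_pos'],R.from_quat(o['tool_rot']).as_matrix().round(3)[:,2],o['gripper_width'])
im,d=get_image('wrist');cv2.imwrite('pics/w1.png',im)
```

```text
[0.42765266 0.32847574 0.07987959] [0.994 0.107 0.003] 0.029508763340298633
```

View pics/w1.png

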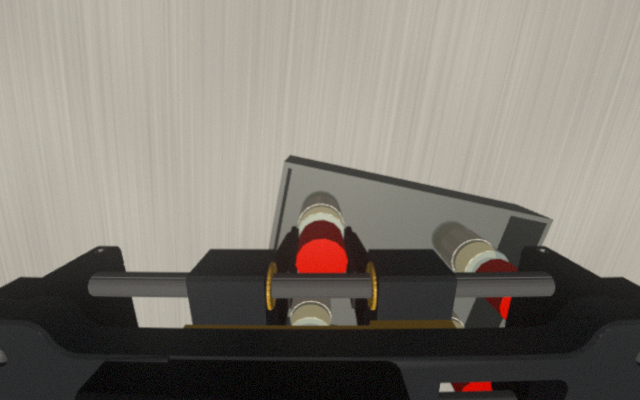

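```bash
cat >> h.py <<'E'
def held():
    o=readout.get_obs(); im,d=get_image('wrist'); P=cloud('wrist',d,o)
    hsv=cv2.cvtColor(im,cv2.COLOR_BGR2HSV); H,S,V=[hsv[...,i].astype(int) for i in range(3)]
    m=((H<8)|(H>172))&(S>150)&(V>60)
    k,l,st,ce=cv2.connectedComponentsWithStats(m.astype(np.uint8))
    best=min((i for i in range(1,k) if st[i,4]>300),key=lambda i:abs(ce[i][0]-321)+abs(ce[i][1]-250))
    q=P[l==best]; t=(q-o['tool_pos'])@R.from_quat(o['tool_rot']).as_matrix()
    print('tool',o['tool_pos'].round(4),'cap pts',len(q),'tool-frame min/max x,y,z',np.nanpercentile(t,2,axis=0).round(4),np.nanpercentile(t,98,axis=0).round(4))
    return t,q
E
python3 - <<'E'
from h import *
t,q=held()
b=np.histogram(t[:,0],10);print(b)
# top disc: y (along fingers) minimal
top=t[t[:,1]<np.nanpercentile(t[:,1],10)+0.004]
print(circ(top[:,[0,2]]),np.nanmean(top,0),np.ptp(top,0))
side=t[t[:,1]>np.nanpercentile(t[:,1],30)+0.004]
print(circ(side[:,[0,2]]),side.min(0),side.max(0))
E
```

```text
tool [0.4277 0.3285 0.0799] cap pts 2295 tool-frame min/max x,y,z [-0.0166 -0.031  -0.0153] [ 0.0042 -0.0022  0.0119]Traceback (most recent call last):
  File "<stdin>", line 3, in <module>
    bin_edges, uniform_bins = _get_bin_edges(a, bins, range, weights)
                              ~~~~~~~~~~~~~~^^^^^^^^^^^^^^^^^^^^^^^^^
    first_edge, last_edge = _get_outer_edges(a, range)
                            ~~~~~~~~~~~~~~~~^^^^^^^^^^
    raise ValueError(
        f"autodetected range of [{first_edge}, {last_edge}] is not finite")
ValueError: autodetected range of [nan, nan] is not finite
```

```bash
cat >> h.py <<'E'
def cap(rng=(-.026,-.008)):
    from scipy.optimize import least_squares
    t,q=held(); t=t[np.isfinite(t[:,0])]
    s=t[(t[:,1]>rng[0])&(t[:,1]<rng[1])]
    f=least_squares(lambda c:np.hypot(s[:,0]-c[0],s[:,2]-c[1])-.015,[0,0],loss='soft_l1',f_scale=.001)
    print('n',len(s),'cap centre in tool x,z',f.x.round(4),'rms',np.sqrt(np.median(f.fun**2)).round(4))
E
python3 - <<'E'
from h import *
cap()
E
python3 -m inch '[0,0,0,0.04,0,0,0, 0,0,0,0.08,0,0,0, 0,0,0,0.12,0,0,0, 0,0,0,0.17,0,0,0, 0,0,0,0.17,0,0,0]' 20
python3 - <<'E'
from h import *
cap()
for n in('scene','top'):
    im,d=get_image(n); cv2.imwrite(f'pics/{n}1.png',im); P=cloud(n,d)
    hsv=cv2.cvtColor(im,cv2.COLOR_BGR2HSV); H,S,V=[hsv[...,i].astype(int) for i in range(3)]
    m=((H<8)|(H>172))&(S>150)&(V>60)&(P[...,2]>.15)
    q=P[m];print(n,len(q),q.min(0),q.max(0))
E
```

```text
tool [0.4277 0.3285 0.0799] cap pts 2291 tool-frame min/max x,y,z [-0.0166 -0.0308 -0.0154] [ 0.0042 -0.0023  0.0119]
n 506 cap centre in tool x,z [-0.001  -0.0015] rms 0.0002
time_s: 2.4
tool_pos: [0.4297, 0.3297, 0.2569]
tool_rot: [-0.521, 0.471, -0.474, 0.531]
wrist_force: [0.7, 0.1, -0.8]
gripper_width: 0.0295
tool [0.4297 0.3297 0.2569] cap pts 2284 tool-frame min/max x,y,z [-0.0165 -0.0306 -0.0153] [ 0.0043 -0.0022  0.0118]
n 507 cap centre in tool x,z [-0.001  -0.0015] rms 0.0002
scene 113 [0.41260437 0.31451642 0.25325687] [0.44637673 0.33421496 0.29490028]
top 43 [0.41632333 0.30214897 0.2694057 ] [0.43965545 0.32983756 0.36381331]
```

View pics/scene1.png

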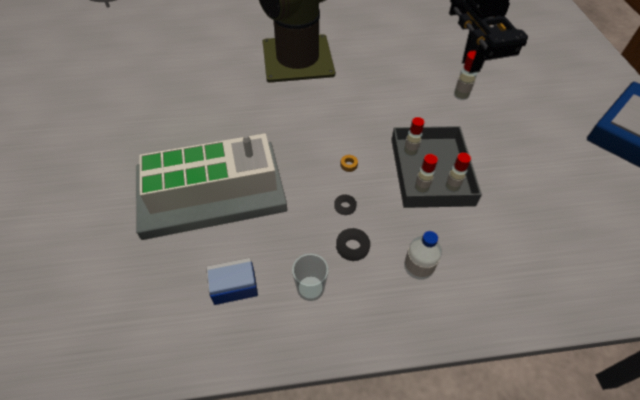

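```bash
python3 -m inch '[0,0,0,0,0,0,0, 0,0,0,0,0,0,0, 0,0,0,0,0,0,0]' 20
```

```text
time_s: 2.85
tool_pos: [0.4259, 0.3272, 0.2459]
tool_rot: [0.527, -0.473, 0.472, -0.525]
wrist_force: [0.2, 0.8, -0.9]
gripper_width: 0.0295
```

```bash
python3 -m inch '[0,0,-0.03,0.02,0,0,0, 0,0,-0.07,0.02,0,0,0, 0,0,-0.12,0.02,0,0,0, 0,0,-0.17,0.02,0,0,0, 0,0.01,-0.22,0.02,0,0,0, 0,0.01,-0.27,0.02,0,0,0, 0,0.01,-0.32,0.02,0,0,0, 0,0.01,-0.37,0.02,0,0,0]' 20; python3 -m inch '[0,0.01,-0.05,0,0,0,0, 0,0.015,-0.1,0,0,0,0, 0,0.02,-0.14,0,0,0,0, 0,0.021,-0.17,0,0,0,0, 0,0.021,-0.187,0,0,0,0, 0,0.021,-0.193,-0.02,0,0,0, 0,0.021,-0.193,-0.04,0,0,0, 0,0.021,-0.193,-0.05,0,0,0]' 20;  python3 -m inch '[0,0,0,0,0,0,0, 0,0,0,0,0,0,0, 0,0,0,0,0,0,0]' 20
cat >> h.py <<'E'
def st():
    o=readout.get_obs(); M=R.from_quat(o['tool_rot']).as_matrix()
    print('t',o['time_s'],'pos',o['tool_pos'].round(4),'yaw',np.degrees(np.arctan2(M[1,2],M[0,2])).round(2),'down',M[:,1].round(3),'F',o['wrist_force'].round(1),'w',o['gripper_width'].round(4))
    return o
E
python3 - <<'E'
from h import *
st()
for n in('scene','wrist'):
    im,d=get_image(n); cv2.imwrite(f'pics/{n}2.png',im)
st()
E
```

```text
time_s: 3.65
tool_pos: [0.4359, -0.0433, 0.2673]
tool_rot: [-0.526, 0.473, -0.473, 0.526]
wrist_force: [1.4, -0.5, -1.1]
gripper_width: 0.0296
time_s: 4.45
tool_pos: [0.4565, -0.2335, 0.2152]
tool_rot: [0.526, -0.474, 0.471, -0.526]
wrist_force: [-0.2, 0.4, -1.8]
gripper_width: 0.0296
time_s: 4.75
tool_pos: [0.4581, -0.2344, 0.2191]
tool_rot: [-0.526, 0.472, -0.473, 0.526]
wrist_force: [0.2, -0.4, -0.6]
gripper_width: 0.0298Traceback (most recent call last):
  File "<stdin>", line 2, in <module>
  File "h.py", line 44, in st
    print('t',o['time_s'],'pos',o['tool_pos'].round(4),'yaw',np.degrees(np.arctan2(M[1,2],M[0,2])).round(2),'down',M[:,1].round(3),'F',o['wrist_force'].round(1),'w',o['gripper_width'].round(4))
                                                                                                                                                                     ^^^^^^^^^^^^^^^^^^^^^^^^
AttributeError: 'float' object has no attribute 'round'
```

```bash
sed -i "s/o\['gripper_width'\].round(4)/round(o['gripper_width'],4)/" h.py
python3 - <<'E'
from h import *
st()
for n in('scene','wrist'):
    im,d=get_image(n); cv2.imwrite(f'pics/{n}2.png',im); np.save(f'pics/{n}2.npy',d)
    if n=='scene': cv2.imwrite('pics/scene2c.png',cv2.resize(im[70:230,110:310],None,fx=4,fy=4,interpolation=cv2.INTER_CUBIC)[:600])
st()
E
```

```text
t 4.75 pos [ 0.4581 -0.2344  0.2191] yaw 6.16 down [ 0.002 -0.001 -1.   ] F [ 0.2 -0.4 -0.6] w 0.0298
t 4.85 pos [ 0.4581 -0.2345  0.219 ] yaw 6.14 down [ 0.002 -0.001 -1.   ] F [ 0.  -0.2 -0.8] w 0.0298
```

View pics/scene2c.png

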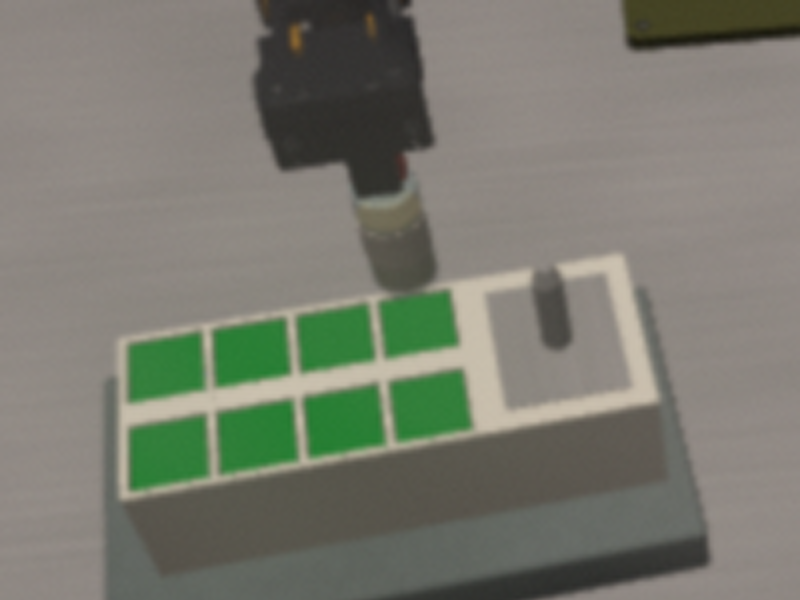

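View pics/wrist2.png

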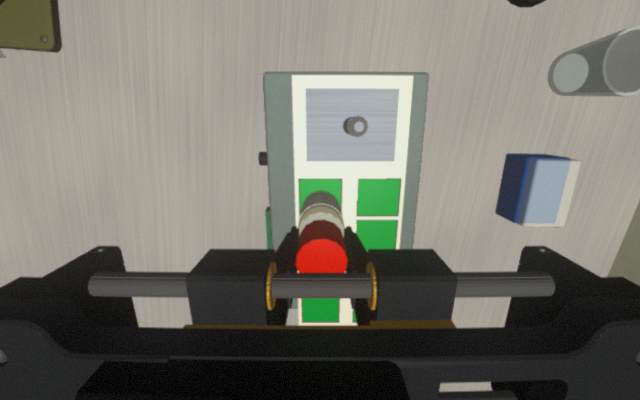

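Run:
```python
from h import *
o=readout.get_obs(); im=cv2.imread('pics/wrist2.png'); d=np.load('pics/wrist2.npy')
hsv=cv2.cvtColor(im,cv2.COLOR_BGR2HSV);H,S,V=[hsv[...,i].astype(int) for i in range(3)]
m=((H>45)&(H<85)&(S>120)&(V>50)).astype(np.uint8)
k,l,stt,ce=cv2.connectedComponentsWithStats(m)
P=cloud('wrist',d,o)
for i in range(1,k):
    if stt[i,4]>150:
        cs,_=cv2.findContours((l==i).astype(np.uint8),0,1); r=cv2.minAreaRect(cs[0]); b=cv2.boxPoints(r)
        ys,xs=np.nonzero(l==i); W=plane('wrist',np.c_[xs,ys],.105,o); print(stt[i],'box centre',plane('wrist',[r[0]],.105,o)[0].round(4),'cen',W.mean(0).round(4),'ext',np.ptp(W,0).round(4),'z',np.nanmedian(P[l==i][:,2]).round(4))
# post
print(P[110:140,340:370].reshape(-1,3)[P[110:140,340:370,2].ravel()>.13].mean(0))
t,q=held()
cap()
```

```text
[ 358  179   42   36 1403] box centre [ 0.5167 -0.2259  0.105 ] cen [ 0.5163 -0.2265  0.105 ] ext [0.0456 0.0425 0.    ] z 0.1034
[300 180  41  28 631] box centre [ 0.4546 -0.2294  0.105 ] cen [ 0.4534 -0.2235  0.105 ] ext [0.0442 0.0338 0.    ] z 0.1035
[ 356  221   41   31 1067] box centre [ 0.5214 -0.271   0.105 ] cen [ 0.5219 -0.2691  0.105 ] ext [0.0455 0.039  0.    ] z 0.1032
[303 298  36  24 819] box centre [ 0.4706 -0.3729  0.105 ] cen [ 0.4701 -0.3723  0.105 ] ext [0.0441 0.0369 0.    ] z 0.1034
[ 0.47614633 -0.1569814   0.15580984]
tool [ 0.4581 -0.2345  0.219 ] cap pts 2120 tool-frame min/max x,y,z [-0.0275 -0.0763 -0.0153] [ 0.0043 -0.0055  0.0117]
tool [ 0.458  -0.2345  0.2188] cap pts 2152 tool-frame min/max x,y,z [-0.0175 -0.0351 -0.0153] [ 0.0043 -0.0044  0.0118]
n 446 cap centre in tool x,z [-0.0011 -0.0015] rms 0.0002
```

```bash
python3 -m inch '[0,-0.0015,0,-0.015,0,0,0, 0,-0.0015,0,-0.03,0,0,0, 0,-0.0015,0,-0.036,0,0,0, 0,-0.0015,0,-0.039,0,0,0, 0,-0.0015,0,-0.042,0,0,0, 0,-0.0015,0,-0.045,0,0,0, 0,-0.0015,0,-0.047,0,0,0, 0,-0.0015,0,-0.047,0,0,0]' 20
```

```text
time_s: 5.75
tool_pos: [0.4559, -0.2345, 0.1706]
tool_rot: [0.526, -0.473, 0.473, -0.526]
wrist_force: [-0.2, -0.2, -0.9]
gripper_width: 0.03
```

```bash
python3 -m inch '[0,0,0,-0.002,0,0,0, 0,0,0,-0.004,0,0,0, 0,0,0,-0.006,0,0,0, 0,0,0,-0.008,0,0,0, 0,0,0,-0.008,0,0,0]' 20
```

```text
time_s: 6.25
tool_pos: [0.4557, -0.2343, 0.1622]
tool_rot: [0.526, -0.473, 0.472, -0.526]
wrist_force: [-0.2, 0.3, -1.7]
gripper_width: 0.0298
```

```bash
python3 -m inch '[0,0,0,-0.003,0,0,0, 0,0,0,-0.006,0,0,0, 0,0,0,-0.009,0,0,0, 0,0,0,-0.012,0,0,0, 0,0,0,-0.012,0,0,0]' 20;python3 - <<'E'
from h import *
st()
im,d=get_image('scene'); cv2.imwrite('pics/scene3c.png',cv2.resize(im[70:230,110:310],None,fx=4,fy=4,interpolation=cv2.INTER_CUBIC)[:600])
E
```

```text
time_s: 6.75
tool_pos: [0.4556, -0.2342, 0.1499]
tool_rot: [0.526, -0.473, 0.472, -0.526]
wrist_force: [0.5, 0.2, -1.3]
gripper_width: 0.0293
t 6.75 pos [ 0.4556 -0.2342  0.1499] yaw 6.12 down [-0.001  0.001 -1.   ] F [ 0.5  0.2 -1.3] w 0.0293
```

View pics/scene3c.png

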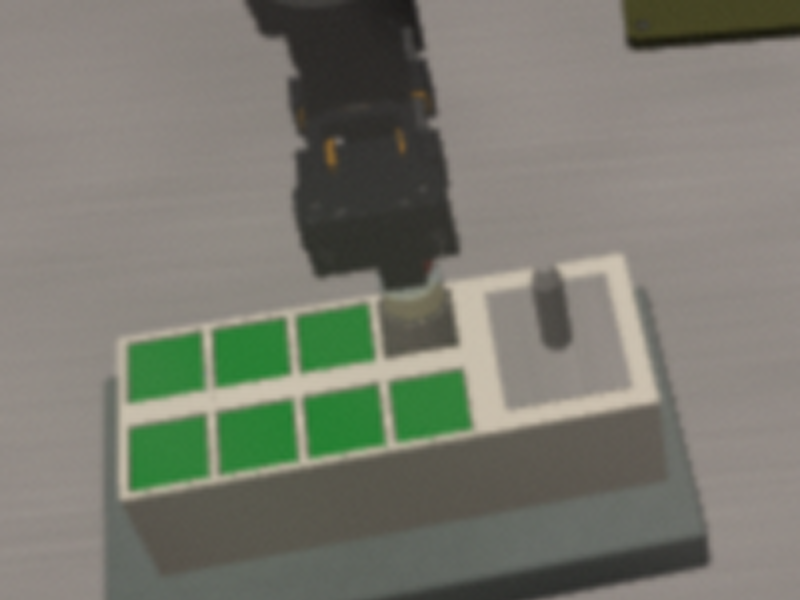

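```bash
python3 -m inch '[0,0,0,-0.01,0,0,0, 0,0,0,-0.02,0,0,0, 0,0,0,-0.028,0,0,0, 0,0,0,-0.032,0,0,0, 0,0,0,-0.033,0,0,0, 0,0,0,-0.034,0,0,0, 0,0,0,-0.035,0,0,0, 0,0,0,-0.035,0,0,0]' 20
```

```text
time_s: 7.6
tool_pos: [0.4562, -0.2346, 0.116]
tool_rot: [-0.526, 0.472, -0.473, 0.526]
wrist_force: [0.3, -0.7, -0.6]
gripper_width: 0.0295
```

```bash
python3 -m inch '[0,0,0,-0.001,0,0,0, 0,0,0,-0.002,0,0,0, 0,0,0,-0.002,0,0,0]' 20; python3 -m inch '[0,0,0,-0.001,0,0,0, 0,0,0,-0.002,0,0,0, 0,0,0,-0.002,0,0,0]' 20
```

```text
time_s: 7.9
tool_pos: [0.4565, -0.235, 0.1159]
tool_rot: [0.526, -0.472, 0.473, -0.526]
wrist_force: [-3.9, 2.4, 8.0]
gripper_width: 0.0299
time_s: 8.2
tool_pos: [0.4569, -0.2355, 0.1159]
tool_rot: [0.526, -0.472, 0.473, -0.526]
wrist_force: [-6.3, 3.1, 16.6]
gripper_width: 0.0296
```

```bash
python3 -m inch '[0,0,0,0.003,0,0,0, 0,0,0,0.004,0,0,0, 48,0,0,0.004,0,0,0, 48,0,0,0.004,0,0,0, 48,0,0,0.004,0,0,0, 48,0,0,0.03,0,0,0, 48,0,0,0.08,0,0,0, 48,0,0,0.12,0,0,0]' 20
python3 - <<'E'
from h import *
st()
im,d=get_image('scene'); cv2.imwrite('pics/scene4c.png',cv2.resize(im[70:230,110:310],None,fx=4,fy=4,interpolation=cv2.INTER_CUBIC)[:600]); P=cloud('scene',d)
hsv=cv2.cvtColor(im,cv2.COLOR_BGR2HSV); H,S,V=[hsv[...,i].astype(int) for i in range(3)]
m=((H<8)|(H>172))&(S>150)&(V>60)&(P[...,1]<0)
q=P[m];print(len(q),q.min(0),q.max(0))
im,d=get_image('wrist');cv2.imwrite('pics/wrist4.png',im)
E
```

```text
time_s: 9.0
tool_pos: [0.4559, -0.2343, 0.2332]
tool_rot: [-0.526, 0.473, -0.473, 0.526]
wrist_force: [0.8, -0.4, 0.5]
gripper_width: 0.0455
t 9.0 pos [ 0.4559 -0.2343  0.2332] yaw 6.12 down [-0.  0. -1.] F [ 0.8 -0.4  0.5] w 0.0455
91 [ 0.44110758 -0.24671936  0.14201909] [ 0.46926018 -0.2207084   0.14799374]
```

View pics/scene4c.png

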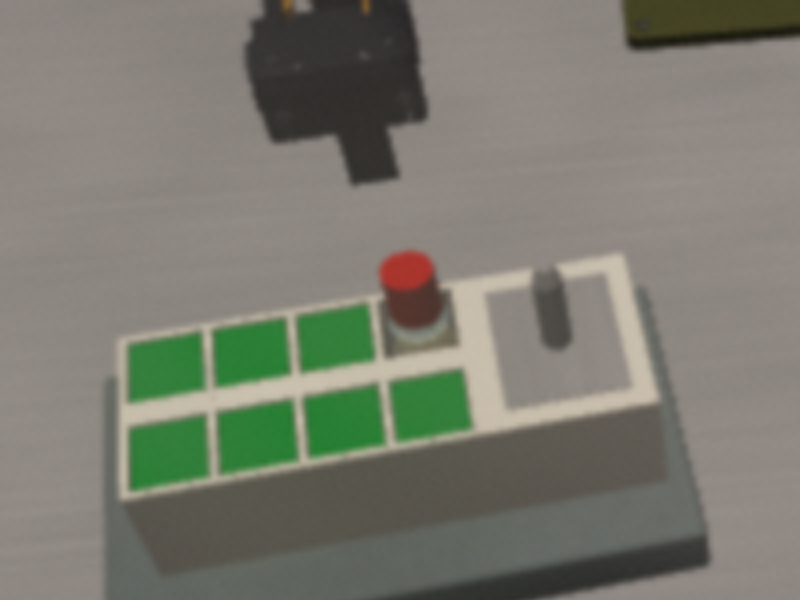

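View pics/wrist4.png

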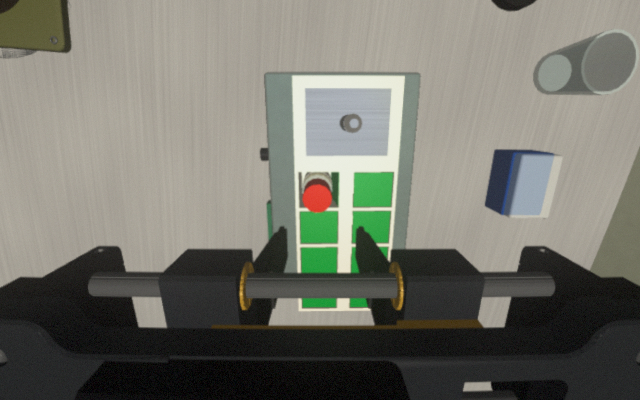

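```bash
python3 -m inch '[48,0,0.03,0,0,0,0, 48,0,0.08,0,0,0,0, 48,-0.01,0.13,0,0,0,0, 48,-0.01,0.18,0,0,0,0, 48,-0.01,0.23,0,0,0,0, 48,-0.02,0.28,0,0,0,0, 48,-0.02,0.33,0,0,0,0, 48,-0.02,0.38,0,0,0,0]' 20; python3 -m inch '[48,-0.004,0.05,0,0,0,0, 48,-0.008,0.08,0,0,0,0, 55,-0.0085,0.0965,-0.02,0,0,0, 55,-0.0085,0.0965,-0.05,0,0,0, 55,-0.0085,0.0965,-0.06,0,0,0, 55,-0.0085,0.0965,-0.06,0,0,0, 55,-0.0085,0.0965,-0.06,0,0,0]' 20
python3 - <<'E'
from h import *
st()
im,d=get_image('wrist');cv2.imwrite('pics/wrist5.png',im)
E
```

```text
time_s: 9.9
tool_pos: [0.4352, 0.1456, 0.2311]
tool_rot: [-0.526, 0.473, -0.473, 0.526]
wrist_force: [1.2, -0.6, -0.7]
gripper_width: 0.0458
time_s: 10.6
tool_pos: [0.4279, 0.2399, 0.1722]
tool_rot: [-0.526, 0.473, -0.473, 0.526]
wrist_force: [0.2, -0.1, 0.2]
gripper_width: 0.0523
t 10.6 pos [0.4279 0.2399 0.1722] yaw 6.07 down [ 0.001  0.    -1.   ] F [ 0.2 -0.1  0.2] w 0.0523
```

View pics/wrist5.png

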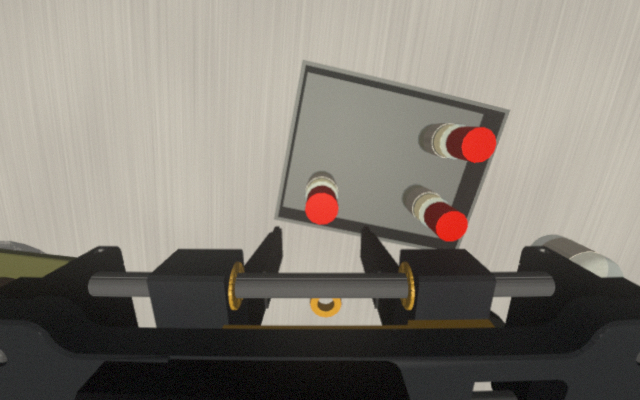

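```bash
cat >> h.py <<'E'
def capspl(z=.109):
    o=st(); im,d=get_image('wrist')
    hsv=cv2.cvtColor(im,cv2.COLOR_BGR2HSV); H,S,V=[hsv[...,i].astype(int) for i in range(3)]
    m=((H<8)|(H>172))&(S>150)&(V>140); P=cloud('wrist',d,o); m&=(abs(P[...,2]-z)<.008)
    k,l,s,ce=cv2.connectedComponentsWithStats(m.astype(np.uint8))
    for i in range(1,k):
        if s[i,4]>200:
            c,r=cv2.minEnclosingCircle(np.argwhere(l==i)[:,::-1].astype(np.float32)); q=P[l==i]
            print(ce[i].round(0),'circle->',plane('wrist',[c],z,o)[0].round(4),'midrange',((np.nanmax(q,0)+np.nanmin(q,0))/2).round(4),np.ptp(q,0).round(3))
E
python3 - <<'E'
from h import *
capspl()
E
```

```text
t 10.65 pos [0.4283 0.24   0.173 ] yaw 6.07 down [ 0.002  0.001 -1.   ] F [-0.2 -0.2 -0.4] w 0.0522
[477. 145.] circle-> [0.5506 0.3139 0.109 ] midrange [0.5511 0.314  0.1081] [0.029 0.029 0.004]
[321. 208.] circle-> [0.4257 0.2449 0.109 ] midrange [0.4259 0.2447 0.1061] [0.028 0.028 0.009]
[450. 225.] circle-> [0.5436 0.2415 0.109 ] midrange [0.5447 0.2403 0.1074] [0.029 0.029 0.005]
```

```bash
python3 -m inch '[55,-0.0005,0.0015,-0.04,0,0,0, 55,-0.0005,0.0015,-0.08,0,0,0, 55,-0.0005,0.0015,-0.094,0,0,0, 55,-0.0005,0.0015,-0.094,0,0,0, 0,-0.0005,0.0015,-0.094,0,0,0, 0,-0.0005,0.0015,-0.094,0,0,0, 0,-0.0005,0.0015,-0.094,0,0,0, 0,-0.0005,0.0015,-0.094,0,0,0]' 20
python3 - <<'E'
from h import *
st();cap()
E
python3 -m inch '[0,0,0,0.04,0,0,0, 0,0,0,0.09,0,0,0, 0,0,0,0.14,0,0,0, 0,0,0,0.17,0,0,0, 0,0,0,0.19,0,0,0, 0,0,-0.03,0.19,0,0,0, 0,0,-0.07,0.19,0,0,0, 0,0,-0.12,0.19,0,0,0]' 20
python3 - <<'E'
from h import *
cap()
E
```

```text
time_s: 11.5
tool_pos: [0.4281, 0.2422, 0.0794]
tool_rot: [-0.525, 0.472, -0.473, 0.527]
wrist_force: [-0.0, -0.7, 3.7]
gripper_width: 0.0296
t 11.5 pos [0.4281 0.2422 0.0794] yaw 6.12 down [ 0.003  0.001 -1.   ] F [-0.  -0.7  3.7] w 0.0296
tool [0.4281 0.2422 0.0794] cap pts 2353 tool-frame min/max x,y,z [-0.0174 -0.0307 -0.0153] [ 0.004  -0.0025  0.0118]
n 500 cap centre in tool x,z [-0.0019 -0.0015] rms 0.0002
time_s: 12.35
tool_pos: [0.4266, 0.1212, 0.2677]
tool_rot: [-0.527, 0.472, -0.472, 0.527]
wrist_force: [0.7, -1.4, -1.5]
gripper_width: 0.0299
tool [0.4266 0.1212 0.2677] cap pts 2271 tool-frame min/max x,y,z [-0.0173 -0.0306 -0.0151] [ 0.004  -0.0041  0.0117]
n 484 cap centre in tool x,z [-0.0019 -0.0015] rms 0.0002
```

```bash
python3 -m inch '[0,0.03,-0.04,0,0,0,0, 0,0.06,-0.08,0,0,0,0, 0,0.08,-0.12,0,0,0,0, 0,0.09,-0.165,0,0,0,0, 0,0.0915,-0.21,0,0,0,0, 0,0.0915,-0.255,0,0,0,0, 0,0.0915,-0.3,0,0,0,0, 0,0.0915,-0.33,0,0,0,0]' 20; python3 -m inch '[0,0,-0.0225,0,0,0,0, 0,0,-0.0225,-0.02,0,0,0, 0,0,-0.0225,-0.05,0,0,0, 0,0,-0.0225,-0.07,0,0,0, 0,0,-0.0225,-0.07,0,0,0, 0,0,-0.0225,-0.07,0,0,0]' 20
```

```text
time_s: 13.2
tool_pos: [0.5179, -0.211, 0.2673]
tool_rot: [0.526, -0.473, 0.473, -0.525]
wrist_force: [0.5, 0.3, 0.2]
gripper_width: 0.0295
time_s: 13.8
tool_pos: [0.5184, -0.2307, 0.1977]
tool_rot: [0.526, -0.473, 0.472, -0.526]
wrist_force: [0.1, -0.6, -0.6]
gripper_width: 0.0294
```

```bash
python3 -m inch '[0,0,0.001,-0.01,0,0,0, 0,0,0.001,-0.015,0,0,0, 0,0,0.001,-0.018,0,0,0, 0,0,0.001,-0.021,0,0,0, 0,0,0.001,-0.024,0,0,0, 0,0,0.001,-0.027,0,0,0, 0,0,0.001,-0.027,0,0,0]' 20; python3 -m inch '[0,0,0,-0.002,0,0,0, 0,0,0,-0.004,0,0,0, 0,0,0,-0.006,0,0,0, 0,0,0,-0.006,0,0,0]' 20
```

```text
time_s: 14.5
tool_pos: [0.5184, -0.2298, 0.1702]
tool_rot: [0.526, -0.473, 0.472, -0.526]
wrist_force: [0.5, -0.1, -0.8]
gripper_width: 0.0298
time_s: 14.9
tool_pos: [0.5182, -0.2297, 0.1641]
tool_rot: [0.526, -0.473, 0.472, -0.526]
wrist_force: [0.7, 0.3, -1.8]
gripper_width: 0.0296
```

```bash
python3 -m inch '[0,0,0,-0.006,0,0,0, 0,0,0,-0.012,0,0,0, 0,0,0,-0.018,0,0,0, 0,0,0,-0.018,0,0,0]' 20; python3 -m inch '[0,0,0,-0.01,0,0,0, 0,0,0,-0.02,0,0,0, 0,0,0,-0.025,0,0,0, 0,0,0,-0.028,0,0,0, 0,0,0,-0.031,0,0,0, 0,0,0,-0.033,0,0,0, 0,0,0,-0.033,0,0,0]' 20
```

```text
time_s: 15.3
tool_pos: [0.5176, -0.2294, 0.1449]
tool_rot: [0.526, -0.474, 0.472, -0.526]
wrist_force: [0.2, -0.6, -1.7]
gripper_width: 0.0297
time_s: 16.0
tool_pos: [0.5187, -0.2302, 0.1155]
tool_rot: [0.526, -0.472, 0.473, -0.526]
wrist_force: [-3.0, 1.0, 6.6]
gripper_width: 0.0295
```

```bash
python3 -m inch '[0,0,0,0.001,0,0,0, 46,0,0,0.001,0,0,0, 46,0,0,0.001,0,0,0, 46,0,0,0.001,0,0,0, 46,0,0,0.03,0,0,0, 46,0,0,0.08,0,0,0, 46,0,0,0.12,0,0,0, 46,0,0.03,0.12,0,0,0]' 20
python3 - <<'E'
from h import *
st()
im,d=get_image('scene'); cv2.imwrite('pics/scene6c.png',cv2.resize(im[70:230,110:310],None,fx=4,fy=4,interpolation=cv2.INTER_CUBIC)[:600]); P=cloud('scene',d)
hsv=cv2.cvtColor(im,cv2.COLOR_BGR2HSV); H,S,V=[hsv[...,i].astype(int) for i in range(3)]
m=((H<8)|(H>172))&(S>150)&(V>60)&(P[...,1]<0)
k,l,s,ce=cv2.connectedComponentsWithStats(m.astype(np.uint8))
for i in range(1,k):
  q=P[l==i];print(len(q),q.min(0),q.max(0))
E
```

```text
time_s: 16.8
tool_pos: [0.5217, -0.2032, 0.2418]
tool_rot: [-0.524, 0.469, -0.478, 0.526]
wrist_force: [1.5, 1.0, 0.0]
gripper_width: 0.0438
t 16.8 pos [ 0.5217 -0.2032  0.2418] yaw 5.93 down [ 0.012 -0.007 -1.   ] F [1.5 1.  0. ] w 0.0438
93 [ 0.44313512 -0.2465805   0.1425396 ] [ 0.47008883 -0.22072786  0.14761049]
113 [ 0.50570904 -0.24165186  0.13989517] [ 0.53351496 -0.2163268   0.1497055 ]
```

View pics/scene6c.png

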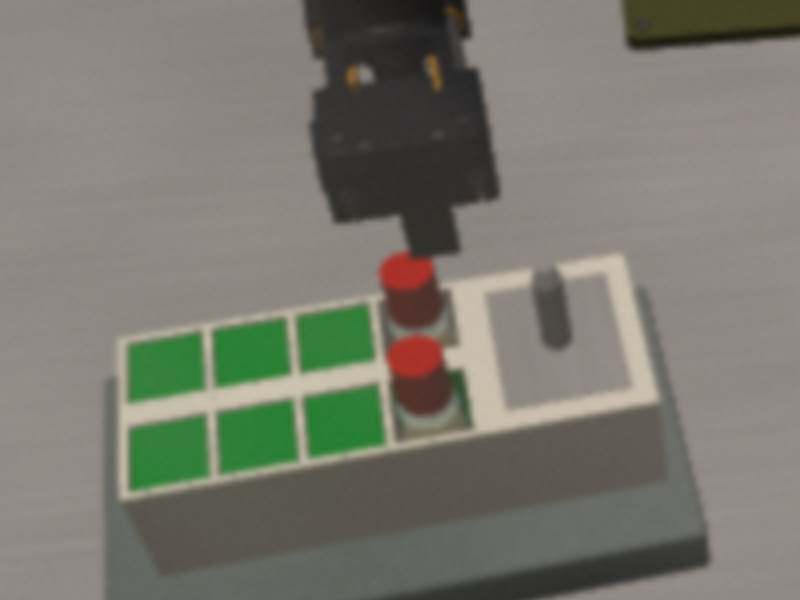

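```bash
python3 -m inch '[48,0,0.04,0,0,0,0, 48,0,0.09,0,0,0,0, 48,0.01,0.14,0,0,0,0, 48,0.015,0.19,0,0,0,0, 48,0.02,0.24,0,0,0,0, 48,0.025,0.29,0,0,0,0, 48,0.028,0.34,0,0,0,0, 48,0.028,0.39,0,0,0,0]' 20; python3 -m inch '[55,0,0.03,0,0,0,0, 55,0,0.046,-0.02,0,0,0, 55,0,0.046,-0.06,0,0,0, 55,0,0.046,-0.08,0,0,0, 55,0,0.046,-0.08,0,0,0, 55,0,0.046,-0.08,0,0,0]' 20
python3 - <<'E'
from h import *
capspl()
E
```

```text
time_s: 17.65
tool_pos: [0.5462, 0.1904, 0.2332]
tool_rot: [0.526, -0.473, 0.473, -0.526]
wrist_force: [0.6, -0.4, 0.1]
gripper_width: 0.0457
time_s: 18.25
tool_pos: [0.5464, 0.2343, 0.1536]
tool_rot: [0.526, -0.473, 0.472, -0.526]
wrist_force: [0.4, -0.2, -0.1]
gripper_width: 0.0521
t 18.25 pos [0.5464 0.2343 0.1536] yaw 6.12 down [-0.001 -0.    -1.   ] F [ 0.4 -0.2 -0.1] w 0.0521
[341. 121.] circle-> [0.5508 0.3143 0.109 ] midrange [0.551  0.3141 0.1083] [0.028 0.029 0.005]
[323. 213.] circle-> [0.545 0.241 0.109] midrange [0.545  0.2401 0.1068] [0.029 0.029 0.007]
```

```bash
python3 -m inch '[55,0.0005,0.003,-0.04,0,0,0, 55,0.0005,0.003,-0.07,0,0,0, 55,0.0005,0.003,-0.0745,0,0,0, 55,0.0005,0.003,-0.0745,0,0,0, 0,0.0005,0.003,-0.0745,0,0,0, 0,0.0005,0.003,-0.0745,0,0,0, 0,0.0005,0.003,-0.0745,0,0,0, 0,0.0005,0.003,-0.0745,0,0,0]' 20
python3 - <<'E'
from h import *
st();cap()
E
python3 -m inch '[0,0,0,0.04,0,0,0, 0,0,0,0.09,0,0,0, 0,0,0,0.14,0,0,0, 0,0,0,0.17,0,0,0, 0,0,0,0.19,0,0,0, 0,0,-0.03,0.19,0,0,0, 0,0,-0.07,0.19,0,0,0, 0,0,-0.12,0.19,0,0,0]' 20
python3 - <<'E'
from h import *
cap()
E
```

```text
time_s: 19.1
tool_pos: [0.5477, 0.2376, 0.0807]
tool_rot: [-0.525, 0.472, -0.473, 0.527]
wrist_force: [-0.9, -0.4, 3.7]
gripper_width: 0.0296
t 19.1 pos [0.5477 0.2376 0.0807] yaw 6.12 down [ 0.002  0.001 -1.   ] F [-0.9 -0.4  3.7] w 0.0296
tool [0.5477 0.2376 0.0807] cap pts 2384 tool-frame min/max x,y,z [-0.0176 -0.0294 -0.0155] [ 0.0048 -0.0011  0.0118]
n 496 cap centre in tool x,z [-0.0023 -0.0015] rms 0.0002
time_s: 19.95
tool_pos: [0.5466, 0.1171, 0.2689]
tool_rot: [-0.527, 0.472, -0.472, 0.527]
wrist_force: [0.4, -1.2, -1.5]
gripper_width: 0.0293
tool [0.5466 0.1171 0.2689] cap pts 2300 tool-frame min/max x,y,z [-0.0175 -0.0294 -0.0152] [ 0.0047 -0.0028  0.0117]
n 485 cap centre in tool x,z [-0.0022 -0.0015] rms 0.0002
```

```bash
python3 -m inch '[0,0,-0.05,0,0,0,0, 0,0,-0.1,0,0,0,0, 0,0,-0.15,0,0,0,0, 0,-0.01,-0.2,0,0,0,0, 0,-0.015,-0.25,0,0,0,0, 0,-0.02,-0.3,0,0,0,0, 0,-0.0235,-0.34,0,0,0,0, 0,-0.0235,-0.38,0,0,0,0]' 20; python3 -m inch '[0,0,-0.0155,0,0,0,0, 0,0,-0.0155,-0.01,0,0,0, 0,0,-0.0155,-0.04,0,0,0, 0,0,-0.0155,-0.07,0,0,0, 0,0,-0.0155,-0.07,0,0,0, 0,0,-0.0155,-0.07,0,0,0]' 20
```

```text
time_s: 20.8
tool_pos: [0.5226, -0.2645, 0.2688]
tool_rot: [0.526, -0.473, 0.473, -0.526]
wrist_force: [0.6, 1.0, -1.2]
gripper_width: 0.0297
time_s: 21.4
tool_pos: [0.5233, -0.2766, 0.1984]
tool_rot: [-0.526, 0.473, -0.471, 0.526]
wrist_force: [-0.1, 0.2, -0.9]
gripper_width: 0.0299
```

```bash
python3 -m inch '[0,0,0.001,-0.01,0,0,0, 0,0,0.001,-0.015,0,0,0, 0,0,0.001,-0.018,0,0,0, 0,0,0.001,-0.021,0,0,0, 0,0,0.001,-0.024,0,0,0, 0,0,0.001,-0.027,0,0,0, 0,0,0.001,-0.027,0,0,0]' 20; python3 -m inch '[0,0,0,-0.002,0,0,0, 0,0,0,-0.004,0,0,0, 0,0,0,-0.006,0,0,0, 0,0,0,-0.006,0,0,0]' 20
```

```text
time_s: 22.1
tool_pos: [0.5254, -0.279, 0.1778]
tool_rot: [-0.526, 0.47, -0.475, 0.526]
wrist_force: [-0.8, -0.3, 14.0]
gripper_width: 0.03
time_s: 22.5
tool_pos: [0.5284, -0.2807, 0.1762]
tool_rot: [-0.525, 0.467, -0.479, 0.527]
wrist_force: [-0.2, -0.3, 23.5]
gripper_width: 0.0307
```

```bash
python3 -m inch '[0,0,0,0.03,0,0,0, 0,0,0,0.045,0,0,0, 0,-0.03,-0.003,0.045,0,0,0, 0,-0.0615,-0.0066,0.045,0,0,0, 0,-0.0615,-0.0066,0.045,0,0,0, 0,-0.0615,-0.0066,0.045,0,0,0, 0,-0.0615,-0.0066,0.045,0,0,0]' 20;python3 - <<'E'
from h import *
st();cap()
im,d=get_image('scene'); cv2.imwrite('pics/scene7c.png',cv2.resize(im[70:230,110:310],None,fx=4,fy=4,interpolation=cv2.INTER_CUBIC)[:600])
E
```

```text
time_s: 23.2
tool_pos: [0.4625, -0.2838, 0.2111]
tool_rot: [-0.526, 0.472, -0.473, 0.526]
wrist_force: [0.3, 0.1, -1.0]
gripper_width: 0.0296
t 23.2 pos [ 0.4625 -0.2838  0.2111] yaw 6.12 down [ 0.  0. -1.] F [ 0.3  0.1 -1. ] w 0.0296
tool [ 0.4625 -0.2838  0.2111] cap pts 2323 tool-frame min/max x,y,z [-0.018  -0.0298 -0.0153] [ 0.0044 -0.0032  0.0116]
n 488 cap centre in tool x,z [-0.0026 -0.0015] rms 0.0002
```

View pics/scene7c.png

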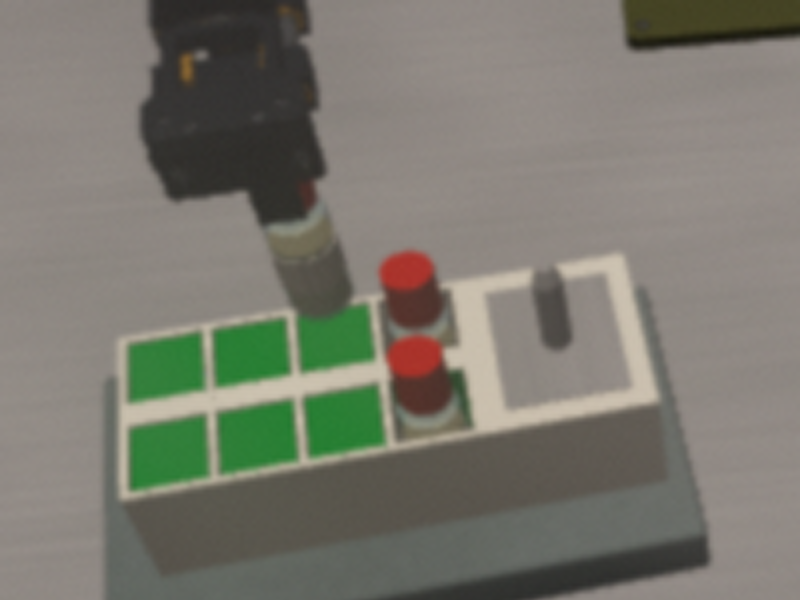

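```bash
python3 -m inch '[0,-0.001,0.0015,-0.02,0,0,0, 0,-0.001,0.0015,-0.028,0,0,0, 0,-0.001,0.0015,-0.031,0,0,0, 0,-0.001,0.0015,-0.034,0,0,0, 0,-0.001,0.0015,-0.037,0,0,0, 0,-0.001,0.0015,-0.04,0,0,0, 0,-0.001,0.0015,-0.04,0,0,0]' 20
```

```text
time_s: 24.0
tool_pos: [0.4609, -0.2823, 0.171]
tool_rot: [0.526, -0.473, 0.473, -0.526]
wrist_force: [-0.6, -0.6, -0.7]
gripper_width: 0.0296
```

```bash
python3 -m inch '[0,0,0,-0.003,0,0,0, 0,0,0,-0.006,0,0,0, 0,0,0,-0.009,0,0,0, 0,0,0,-0.009,0,0,0]' 20;  python3 -m inch '[0,0,0,-0.006,0,0,0, 0,0,0,-0.012,0,0,0, 0,0,0,-0.018,0,0,0, 0,0,0,-0.018,0,0,0]' 20
```

```text
time_s: 24.4
tool_pos: [0.4606, -0.282, 0.1614]
tool_rot: [0.526, -0.473, 0.472, -0.526]
wrist_force: [-0.6, 0.6, -1.2]
gripper_width: 0.0295
time_s: 24.8
tool_pos: [0.4602, -0.2817, 0.1426]
tool_rot: [0.526, -0.474, 0.472, -0.526]
wrist_force: [0.3, 0.2, -1.9]
gripper_width: 0.0295
```

```bash
python3 -m inch '[0,0,0,-0.01,0,0,0, 0,0,0,-0.017,0,0,0, 0,0,0,-0.022,0,0,0, 0,0,0,-0.026,0,0,0, 0,0,0,-0.028,0,0,0, 0,0,0,-0.03,0,0,0, 0,0,0,-0.03,0,0,0]' 20
```

```text
time_s: 25.5
tool_pos: [0.4611, -0.2827, 0.1164]
tool_rot: [0.526, -0.473, 0.473, -0.526]
wrist_force: [-5.1, 2.1, 8.5]
gripper_width: 0.0298
```

```bash
python3 -m inch '[0,0,0,0.001,0,0,0, 46,0,0,0.001,0,0,0, 46,0,0,0.001,0,0,0, 46,0,0,0.001,0,0,0, 46,0,0,0.03,0,0,0, 46,0,0,0.08,0,0,0, 46,0,0,0.12,0,0,0, 46,0,0.03,0.12,0,0,0]' 20
python3 - <<'E'
from h import *
st()
im,d=get_image('scene'); cv2.imwrite('pics/scene8c.png',cv2.resize(im[70:230,110:310],None,fx=4,fy=4,interpolation=cv2.INTER_CUBIC)[:600]); P=cloud('scene',d)
hsv=cv2.cvtColor(im,cv2.COLOR_BGR2HSV); H,S,V=[hsv[...,i].astype(int) for i in range(3)]
m=((H<8)|(H>172))&(S>150)&(V>60)&(P[...,1]<0)
k,l,s,ce=cv2.connectedComponentsWithStats(m.astype(np.uint8))
for i in range(1,k):
  q=P[l==i];print(len(q),q.min(0),q.max(0))
E
```

```text
time_s: 26.3
tool_pos: [0.464, -0.2559, 0.2419]
tool_rot: [-0.525, 0.469, -0.478, 0.526]
wrist_force: [1.6, 0.6, -0.0]
gripper_width: 0.0435
t 26.3 pos [ 0.464  -0.2559  0.2419] yaw 5.94 down [ 0.011 -0.008 -1.   ] F [ 1.6  0.6 -0. ] w 0.0435
96 [ 0.44245557 -0.24700912  0.14022539] [ 0.47087131 -0.2204966   0.14834584]
99 [ 0.44834959 -0.29138403  0.14233964] [ 0.4756602  -0.26515521  0.14893327]
111 [ 0.50708537 -0.24174814  0.14256888] [ 0.53397218 -0.21668397  0.14813411]
```

View pics/scene8c.png

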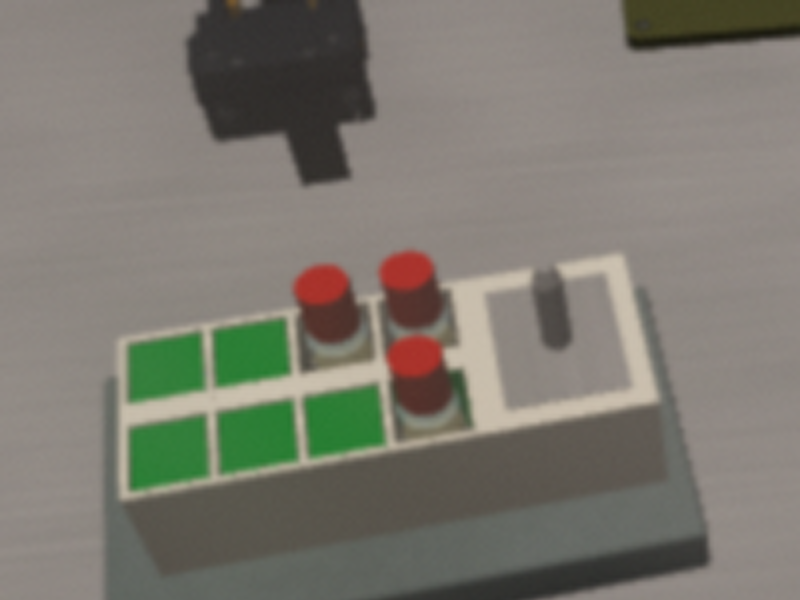

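```bash
python3 -m inch '[48,0,0.045,0.01,0,0,0, 48,0,0.095,0.01,0,0,0, 48,0.01,0.14,0.01,0,0,0, 48,0.02,0.185,0.01,0,0,0, 48,0.03,0.23,0.01,0,0,0, 48,0.045,0.275,0.01,0,0,0, 48,0.06,0.32,0.01,0,0,0, 48,0.075,0.365,0.01,0,0,0]' 20; python3 -m inch '[55,0.01,0.045,0,0,0,0, 55,0.017,0.09,0,0,0,0, 55,0.017,0.135,0,0,0,0, 55,0.017,0.175,0,0,0,0, 55,0.017,0.195,-0.02,0,0,0, 55,0.017,0.195,-0.06,0,0,0, 55,0.017,0.195,-0.09,0,0,0, 55,0.017,0.195,-0.09,0,0,0]' 20
python3 - <<'E'
from h import *
capspl()
E
```

```text
time_s: 27.15
tool_pos: [0.536, 0.1148, 0.2436]
tool_rot: [0.526, -0.473, 0.472, -0.526]
wrist_force: [0.7, -0.2, 0.6]
gripper_width: 0.0457
time_s: 27.95
tool_pos: [0.5492, 0.3064, 0.1472]
tool_rot: [0.53, -0.474, 0.471, -0.522]
wrist_force: [-0.6, -0.8, -0.5]
gripper_width: 0.0523
t 27.95 pos [0.5492 0.3064 0.1472] yaw 6.16 down [-0.011 -0.005 -1.   ] F [-0.6 -0.8 -0.5] w 0.0523
[327. 214.] circle-> [0.5511 0.3151 0.109 ] midrange [0.5513 0.3142 0.1067] [0.029 0.029 0.008]
```

```bash
python3 -m inch '[55,0,0.002,0,0,0,0, 55,0,0.002,0,0,0,0, 55,0,0.002,0,0,0,0]' 20
```

```text
time_s: 28.3
tool_pos: [0.5542, 0.3102, 0.1567]
tool_rot: [-0.525, 0.472, -0.473, 0.527]
wrist_force: [-0.5, 0.3, 0.7]
gripper_width: 0.052
```

```bash
python3 -m inch '[55,-0.001,0.001,-0.04,0,0,0, 55,-0.001,0.001,-0.07,0,0,0, 55,-0.001,0.001,-0.0765,0,0,0, 55,-0.001,0.001,-0.0765,0,0,0, 0,-0.001,0.001,-0.0765,0,0,0, 0,-0.001,0.001,-0.0765,0,0,0, 0,-0.001,0.001,-0.0765,0,0,0, 0,-0.001,0.001,-0.0765,0,0,0]' 20
python3 - <<'E'
from h import *
st();cap()
E
python3 -m inch '[0,0,0,0.04,0,0,0, 0,0,0,0.09,0,0,0, 0,0,0,0.14,0,0,0, 0,0,0,0.17,0,0,0, 0,0,0,0.19,0,0,0, 0,0,-0.03,0.19,0,0,0, 0,0,-0.07,0.19,0,0,0, 0,0,-0.12,0.19,0,0,0]' 20
python3 - <<'E'
from h import *
cap()
E
```

```text
time_s: 29.1
tool_pos: [0.553, 0.3112, 0.0793]
tool_rot: [-0.525, 0.472, -0.473, 0.527]
wrist_force: [0.0, 0.3, 3.5]
gripper_width: 0.0299
t 29.1 pos [0.553  0.3112 0.0793] yaw 6.12 down [ 0.003  0.001 -1.   ] F [0.  0.3 3.5] w 0.0299
tool [0.553  0.3112 0.0793] cap pts 2393 tool-frame min/max x,y,z [-0.0179 -0.0306 -0.0154] [ 0.0038 -0.0029  0.0118]
n 501 cap centre in tool x,z [-0.0025 -0.0016] rms 0.0002
time_s: 29.95
tool_pos: [0.5515, 0.1904, 0.2674]
tool_rot: [0.527, -0.472, 0.472, -0.527]
wrist_force: [1.2, -0.4, -1.2]
gripper_width: 0.0295
tool [0.5515 0.1904 0.2674] cap pts 2348 tool-frame min/max x,y,z [-0.0179 -0.0307 -0.0153] [ 0.0038 -0.0036  0.0117]
n 485 cap centre in tool x,z [-0.0024 -0.0016] rms 0.0002
```

```bash
python3 -m inch '[0,0,-0.05,0,0,0,0, 0,0,-0.1,0,0,0,0, 0,0,-0.15,0,0,0,0, 0,0,-0.2,0,0,0,0, 0,-0.005,-0.25,0,0,0,0, 0,-0.01,-0.3,0,0,0,0, 0,-0.015,-0.35,0,0,0,0, 0,-0.0235,-0.4,0,0,0,0]' 20; python3 -m inch '[0,0,-0.045,0,0,0,0, 0,0,-0.08,0,0,0,0, 0,0,-0.105,0,0,0,0, 0,0,-0.1135,0,0,0,0, 0,0,-0.1135,-0.03,0,0,0, 0,0,-0.1135,-0.06,0,0,0, 0,0,-0.1135,-0.07,0,0,0, 0,0,-0.1135,-0.07,0,0,0]' 20; python3 -m inch '[0,0,0,0,0,0,0, 0,0,0,0,0,0,0]'
```

```text
time_s: 30.8
tool_pos: [0.5281, -0.2096, 0.2674]
tool_rot: [-0.526, 0.473, -0.473, 0.526]
wrist_force: [1.6, 0.5, -0.7]
gripper_width: 0.0296
time_s: 31.6
tool_pos: [0.5278, -0.3197, 0.1952]
tool_rot: [0.526, -0.474, 0.471, -0.526]
wrist_force: [0.4, -0.4, -1.4]
gripper_width: 0.0295
time_s: 31.8
tool_pos: [0.5298, -0.3216, 0.2]
tool_rot: [-0.526, 0.471, -0.474, 0.526]
wrist_force: [0.7, 0.7, -0.8]
gripper_width: 0.0296
```

```bash
python3 -m inch '[0,-0.001,0.0005,-0.01,0,0,0, 0,-0.001,0.0005,-0.018,0,0,0, 0,-0.001,0.0005,-0.021,0,0,0, 0,-0.001,0.0005,-0.024,0,0,0, 0,-0.001,0.0005,-0.027,0,0,0, 0,-0.001,0.0005,-0.029,0,0,0, 0,-0.001,0.0005,-0.029,0,0,0]' 20
```

```text
time_s: 32.5
tool_pos: [0.5304, -0.3234, 0.176]
tool_rot: [0.526, -0.469, 0.476, -0.526]
wrist_force: [-1.0, 0.8, 17.8]
gripper_width: 0.0299
```

```bash
python3 -m inch '[0,0,0,0.03,0,0,0, 0,0,0,0.045,0,0,0, 0,-0.03,-0.003,0.045,0,0,0, 0,-0.0615,-0.0066,0.045,0,0,0, 0,-0.0615,-0.0066,0.035,0,0,0, 0,-0.0615,-0.0066,0.03,0,0,0, 0,-0.0615,-0.0066,0.03,0,0,0]' 20;python3 - <<'E'
from h import *
st();cap()
E
```

```text
time_s: 33.2
tool_pos: [0.466, -0.3268, 0.1968]
tool_rot: [-0.526, 0.474, -0.472, 0.526]
wrist_force: [0.7, -0.5, -1.1]
gripper_width: 0.0293
t 33.2 pos [ 0.466  -0.3268  0.1968] yaw 6.13 down [-0.002  0.002 -1.   ] F [ 0.7 -0.5 -1.1] w 0.0293
tool [ 0.466  -0.3268  0.1968] cap pts 2355 tool-frame min/max x,y,z [-0.0181 -0.0309 -0.0152] [ 0.0037 -0.0036  0.0117]
n 481 cap centre in tool x,z [-0.0027 -0.0015] rms 0.0002
```

```bash
python3 -m inch '[0,0,0,-0.008,0,0,0, 0,0,0,-0.014,0,0,0, 0,0,0,-0.017,0,0,0, 0,0,0,-0.02,0,0,0, 0,0,0,-0.023,0,0,0, 0,0,0,-0.026,0,0,0, 0,0,0,-0.026,0,0,0]' 20
```

```text
time_s: 33.95
tool_pos: [0.466, -0.3274, 0.1722]
tool_rot: [0.526, -0.473, 0.472, -0.526]
wrist_force: [-0.2, -0.7, -1.6]
gripper_width: 0.0297
```

```bash
python3 -m inch '[0,0,0,-0.003,0,0,0, 0,0,0,-0.006,0,0,0, 0,0,0,-0.009,0,0,0, 0,0,0,-0.009,0,0,0]' 20;  python3 -m inch '[0,0,0,-0.006,0,0,0, 0,0,0,-0.012,0,0,0, 0,0,0,-0.018,0,0,0, 0,0,0,-0.018,0,0,0]' 20
```

```text
time_s: 34.35
tool_pos: [0.4658, -0.3272, 0.1629]
tool_rot: [0.526, -0.473, 0.472, -0.526]
wrist_force: [-1.0, -0.2, -1.7]
gripper_width: 0.0295
time_s: 34.75
tool_pos: [0.4655, -0.3268, 0.144]
tool_rot: [0.526, -0.474, 0.472, -0.526]
wrist_force: [0.0, 0.6, -1.8]
gripper_width: 0.0297
```

Empty; go on to the floor.

```bash
python3 -m inch '[0,0,0,-0.01,0,0,0, 0,0,0,-0.019,0,0,0, 0,0,0,-0.025,0,0,0, 0,0,0,-0.028,0,0,0, 0,0,0,-0.03,0,0,0, 0,0,0,-0.032,0,0,0, 0,0,0,-0.032,0,0,0]' 20
```

```text
time_s: 35.45
tool_pos: [0.4664, -0.3278, 0.1152]
tool_rot: [0.526, -0.472, 0.473, -0.526]
wrist_force: [-1.2, 1.6, 3.5]
gripper_width: 0.0294
```

```bash
python3 -m inch '[0,0,0,0,0,0,0, 46,0,0,0,0,0,0, 46,0,0,0,0,0,0, 46,0,0,0,0,0,0, 46,0,0,0.03,0,0,0, 46,0,0,0.08,0,0,0, 46,0,0,0.13,0,0,0, 46,0,0.03,0.13,0,0,0]' 20; python3 -m inch '[46,0,0.05,0,0,0,0, 60,0,0.1,0,0,0,0, 70,0,0.15,0,0,0,0, 80,0,0.19,0,0,0,0, 80,0,0.2,0,0,0,0, 80,0,0.2,0,0,0,0, 80,0,0.2,0,0,0,0]'
python3 - <<'E'
from h import *
st()
im,d=get_image('scene'); cv2.imwrite('pics/scene9.png',im); P=cloud('scene',d);np.save('pics/scene9.npy',d)
hsv=cv2.cvtColor(im,cv2.COLOR_BGR2HSV); H,S,V=[hsv[...,i].astype(int) for i in range(3)]
m=((H<8)|(H>172))&(S>150)&(V>60)&(P[...,1]<0)
k,l,s,ce=cv2.connectedComponentsWithStats(m.astype(np.uint8))
for i in range(1,k):
  q=P[l==i];print(len(q),q.min(0),q.max(0))
im,d=get_image('top'); cv2.imwrite('pics/top9.png',im);np.save('pics/top9.npy',d)
im,d=get_image('wrist'); cv2.imwrite('pics/wrist9.png',im);np.save('pics/wrist9.npy',d)
E
```

```text
time_s: 36.25
tool_pos: [0.4694, -0.3016, 0.253]
tool_rot: [-0.525, 0.468, -0.479, 0.525]
wrist_force: [1.2, 0.0, -0.3]
gripper_width: 0.044
time_s: 36.95
tool_pos: [0.4663, -0.0982, 0.2436]
tool_rot: [0.526, -0.473, 0.473, -0.526]
wrist_force: [1.0, 0.4, -0.5]
gripper_width: 0.0759
t 36.95 pos [ 0.4663 -0.0982  0.2436] yaw 6.1 down [ 0.    -0.001 -1.   ] F [ 1.   0.4 -0.5] w 0.0759
94 [ 0.44316966 -0.24689233  0.14168448] [ 0.46964451 -0.22079622  0.14827403]
94 [ 0.44712394 -0.29167491  0.14246099] [ 0.47526219 -0.26550514  0.14745927]
102 [ 0.4547531  -0.33792531  0.14155409] [ 0.48101196 -0.31164276  0.14856013]
110 [ 0.50615118 -0.24173913  0.14137299] [ 0.53481607 -0.21645746  0.1475325 ]
```

View pics/scene9.png

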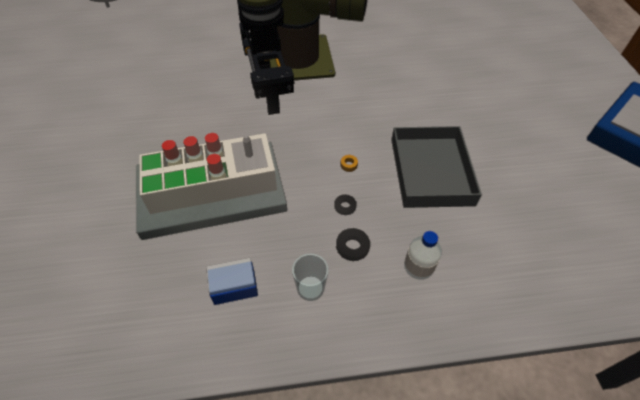

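View pics/top9.png

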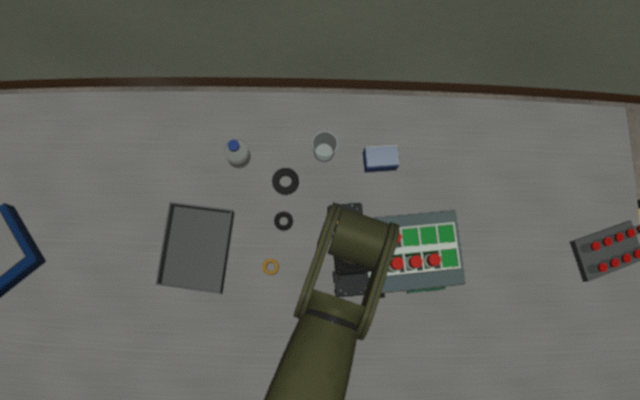

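View pics/wrist9.png

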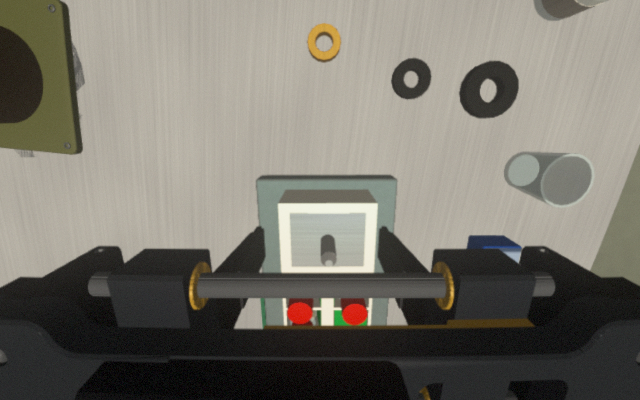

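```bash
python3 - <<'E'
from h import *
for n in('top','scene'):
    P=cloud(n,np.load(f'pics/{n}9.npy'))
    for c,zr in(((.573,.048),(.009,.02)),((.451,.079),(.012,.025))):
        m=(np.hypot(P[...,0]-c[0],P[...,1]-c[1])<.045)&(P[...,2]>zr[0])&(P[...,2]<zr[1]); q=P[m]
        print(n,c,len(q),((q.max(0)+q.min(0))/2).round(4))
im=cv2.imread('pics/wrist9.png')[170:290,250:400]; cv2.imwrite('pics/w9c.png',cv2.resize(im,None,fx=5,fy=5))
E
python3 -m inch '[70,0.03,0.04,0,0,0,0, 70,0.06,0.08,0,0,0,0, 70,0.09,0.12,-0.03,0,0,0, 70,0.1065,0.1465,-0.06,0,0,0, 70,0.1065,0.1465,-0.1,0,0,0, 70,0.1065,0.1465,-0.13,0,0,0, 70,0.1065,0.1465,-0.13,0,0,0, 70,0.1065,0.1465,-0.13,0,0,0]' 20
python3 -m inch '[70,0,0,0,0,0,0, 70,0,0,0,0,0,0]'
python3 - <<'E'
from h import *
st()
im,d=get_image('wrist'); cv2.imwrite('pics/wrist10.png',im);np.save('pics/wrist10.npy',d)
E
```

```text
top (0.573, 0.048) 224 [0.5708 0.048  0.0145]
top (0.451, 0.079) 159 [0.4501 0.0789 0.0185]
scene (0.573, 0.048) 282 [0.5749 0.0482 0.0133]
scene (0.451, 0.079) 169 [0.4515 0.0788 0.0172]
time_s: 37.9
tool_pos: [0.5729, 0.0481, 0.1136]
tool_rot: [0.526, -0.473, 0.473, -0.525]
wrist_force: [0.4, 0.6, 0.6]
gripper_width: 0.0665
time_s: 38.1
tool_pos: [0.5745, 0.0486, 0.1165]
tool_rot: [-0.525, 0.472, -0.474, 0.527]
wrist_force: [-0.2, -0.8, 0.3]
gripper_width: 0.0669
t 38.1 pos [0.5745 0.0486 0.1165] yaw 6.07 down [ 0.005 -0.    -1.   ] F [-0.2 -0.8  0.3] w 0.0669
```

View pics/wrist10.png

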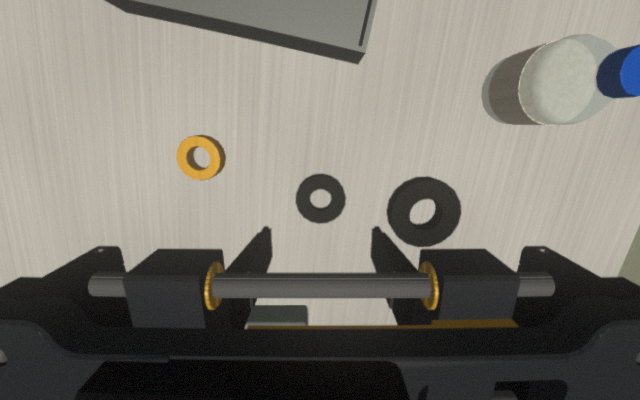

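View pics/w9c.png

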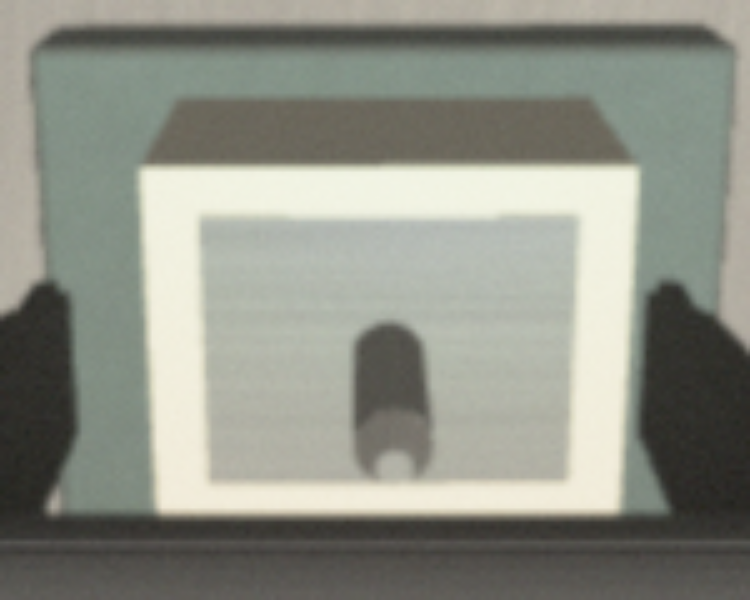

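Run:
```python
from h import *
o=readout.get_obs()
im=cv2.imread('pics/wrist10.png'); V=im.max(2)
m=(V<75).astype(np.uint8); m[240:]=0
k,l,s,ce=cv2.connectedComponentsWithStats(m)
for i in range(1,k):
    if s[i,4]>500:
        cs,_=cv2.findContours((l==i).astype(np.uint8),0,1); e=cv2.fitEllipse(cs[0]); print(s[i],e, plane('wrist',[e[0]],.014,o)[0].round(4), plane('wrist',[e[0]],.010,o)[0].round(4))
yaw=np.radians(6.1)
o9=dict(tool_pos=np.array([.4663,-.0982,.2436]),tool_rot=R.from_matrix(np.array([[np.sin(yaw),0,np.cos(yaw)],[-np.cos(yaw),0,np.sin(yaw)],[0,-1,0]])).as_quat())
print(plane('wrist',[[328.6,262.5]],.162,o9))
```

```text
[ 107    0  257   63 2908] ((239.19400024414062, 30.055238723754883), (11.623709678649902, 366.4892883300781), 102.64065551757812) [0.4843 0.197  0.014 ] [0.4832 0.1981 0.01  ]
[597  48  35  49 844] ((614.0032958984375, 73.28694152832031), (30.818504333496094, 49.240848541259766), 21.118715286254883) [0.8341 0.203  0.014 ] [0.8381 0.2042 0.01  ]
[ 297  174   48   49 1445] ((320.1435546875, 198.0546875), (46.888668060302734, 47.23140335083008), 1.7245057821273804) [0.5713 0.0522 0.014 ] [0.5714 0.0512 0.01  ]
[ 387  177   73   63 3164] ((423.4215087890625, 209.7053985595703), (63.73391342163086, 72.6436538696289), 85.94886016845703) [0.6791 0.0511 0.014 ] [0.6808 0.05   0.01  ]
[[ 0.47815229 -0.15516729  0.162     ]]
```

```bash
python3 -m inch '[70,-0.001,0,-0.04,0,0,0, 70,-0.001,0,-0.08,0,0,0, 70,-0.001,0,-0.1,0,0,0, 70,-0.001,0,-0.108,0,0,0, 70,-0.001,0,-0.108,0,0,0, 70,-0.001,0,-0.108,0,0,0]' 15; python3 -m inch '[70,0,0,-0.002,0,0,0, 70,0,0,-0.004,0,0,0, 70,0,0,-0.004,0,0,0]'
```

```text
time_s: 38.75
tool_pos: [0.5733, 0.0491, 0.0076]
tool_rot: [-0.525, 0.472, -0.473, 0.527]
wrist_force: [1.3, 0.3, 0.0]
gripper_width: 0.0665
time_s: 39.05
tool_pos: [0.572, 0.0491, 0.0022]
tool_rot: [-0.526, 0.472, -0.473, 0.526]
wrist_force: [-0.3, -0.4, -0.3]
gripper_width: 0.0667
```

```bash
python3 -m inch '[70,0,0,0.001,0,0,0, 0,0,0,0.001,0,0,0, 0,0,0,0.001,0,0,0, 0,0,0,0.001,0,0,0, 0,0,0,0.001,0,0,0, 0,0,0,0.001,0,0,0]' 15
python3 - <<'E'
from h import *
st()
im,d=get_image('wrist'); cv2.imwrite('pics/wrist11.png',im);np.save('pics/wrist11.npy',d)
E
```

```text
time_s: 39.65
tool_pos: [0.5719, 0.0491, 0.0028]
tool_rot: [-0.526, 0.473, -0.473, 0.526]
wrist_force: [0.3, 0.6, 1.5]
gripper_width: 0.0512
t 39.65 pos [0.5719 0.0491 0.0028] yaw 6.12 down [ 0. -0. -1.] F [0.3 0.6 1.5] w 0.0512
```

View pics/wrist11.png

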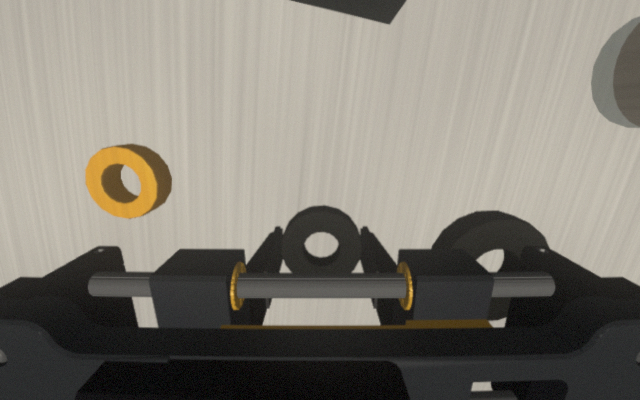

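```bash
cat >> h.py <<'E'
def ringt(fn=None,lo=120,ztop=.0112,roi=(180,275,270,375)):
    # hole centre of held ring in tool frame; ztop = height of ring top above TCP
    o=st(); im=get_image('wrist')[0] if fn is None else cv2.imread(fn)
    V=im.max(2); m=(V>lo).astype(np.uint8); k,l,s,ce=cv2.connectedComponentsWithStats(m)
    for i in range(1,k):
        c=ce[i]
        if 200<s[i,4]<3000 and roi[0]<c[1]<roi[1] and roi[2]<c[0]<roi[3]:
            W=plane('wrist',[c],o['tool_pos'][2]+ztop,o)[0]; M=R.from_quat(o['tool_rot']).as_matrix()
            print(s[i],c.round(1),W.round(4),'tool',((W-o['tool_pos'])@M).round(4))
E
python3 - <<'E'
from h import *
ringt('pics/wrist11.png',ztop=.0112)
ringt('pics/wrist11.png',ztop=-.003)
E
python3 -m inch '[0,0,0,0.04,0,0,0, 0,0,0,0.09,0,0,0, 0,0,0,0.14,0,0,0, 0,0,0,0.19,0,0,0, 0,0,0,0.21,0,0,0, 0,0,0,0.21,0,0,0, 0,0,0,0.21,0,0,0]' 15
python3 - <<'E'
from h import *
im,d=get_image('wrist'); cv2.imwrite('pics/wrist12.png',im)
ringt('pics/wrist12.png');ringt('pics/wrist12.png',ztop=-.003)
E
```

```text
t 39.7 pos [0.5719 0.0491 0.0028] yaw 6.12 down [ 0.  0. -1.] F [-0.3  0.2 -0.2] w 0.0512
[305 232  33  25 650] [321. 244.] [0.5696 0.0539 0.014 ] tool [-0.005  -0.0112 -0.0018]
t 39.7 pos [0.5719 0.0491 0.0028] yaw 6.12 down [ 0.  0. -1.] F [-0.3  0.2 -0.2] w 0.0512
[305 232  33  25 650] [321. 244.] [ 5.702e-01  4.740e-02 -2.000e-04] tool [ 0.0015  0.003  -0.0018]
time_s: 40.4
tool_pos: [0.5711, 0.0491, 0.2115]
tool_rot: [0.526, -0.473, 0.472, -0.526]
wrist_force: [-0.3, -0.4, -1.0]
gripper_width: 0.0509
t 40.45 pos [0.5704 0.0491 0.21  ] yaw 6.12 down [-0.004  0.    -1.   ] F [-0.1  0.6 -2. ] w 0.0509
[305 232  33  25 646] [321. 244.] [0.5681 0.0539 0.2212] tool [-0.005  -0.0112 -0.0018]
t 40.45 pos [0.5704 0.0491 0.21  ] yaw 6.12 down [-0.004  0.    -1.   ] F [-0.1  0.6 -2. ] w 0.0509
[305 232  33  25 646] [321. 244.] [0.5687 0.0474 0.207 ] tool [ 0.0015  0.003  -0.0018]
```

```bash
python3 -m inch '[0,-0.02,-0.04,0,0,0,0, 0,-0.04,-0.08,0,0,0,0, 0,-0.06,-0.12,0,0,0,0, 0,-0.08,-0.16,0,0,0,0, 0,-0.092,-0.19,0,0,0,0, 0,-0.092,-0.2075,0,0,0,0, 0,-0.092,-0.2075,0,0,0,0, 0,-0.092,-0.2075,0,0,0,0]' 15
python3 -m inch '[0,0,0,-0.01,0,0,0, 0,0,0,-0.02,0,0,0, 0,0,0,-0.02,0,0,0, 0,0,0,-0.02,0,0,0]' 15
python3 - <<'E'
from h import *
st()
for n in('wrist','scene'):
    im,d=get_image(n); cv2.imwrite(f'pics/{n}13.png',im)
cv2.imwrite('pics/scene13c.png',cv2.resize(im[50:200,150:330],None,fx=4,fy=4,interpolation=cv2.INTER_CUBIC))
st()
E
```

```text
time_s: 41.25
tool_pos: [0.4786, -0.1579, 0.2101]
tool_rot: [0.526, -0.474, 0.471, -0.525]
wrist_force: [-0.8, -0.2, 0.1]
gripper_width: 0.0511
time_s: 41.65
tool_pos: [0.4794, -0.1577, 0.1917]
tool_rot: [0.526, -0.473, 0.472, -0.526]
wrist_force: [-0.7, 0.1, -0.4]
gripper_width: 0.0511
t 41.65 pos [ 0.4794 -0.1577  0.1917] yaw 6.17 down [-0.002  0.001 -1.   ] F [-0.7  0.1 -0.4] w 0.0511
t 41.75 pos [ 0.4799 -0.1582  0.1929] yaw 6.15 down [ 0. -0. -1.] F [ 0.4 -0.3  0.2] w 0.0509
```

View pics/wrist13.png

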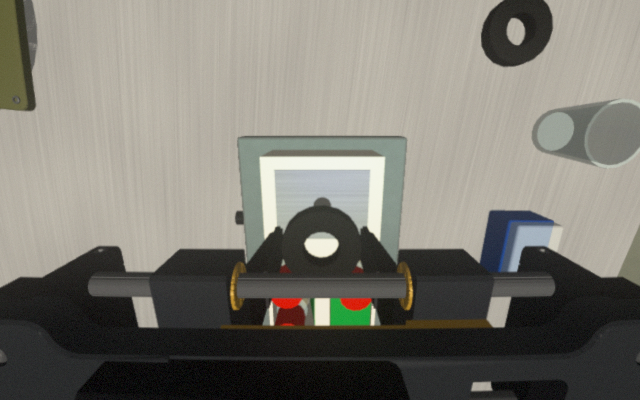

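View pics/scene13c.png

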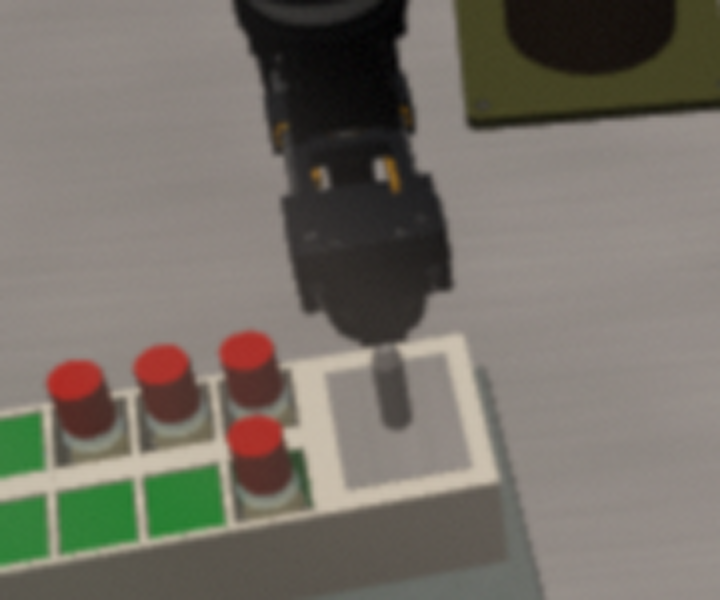

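```bash
python3 -m inch '[0,0,0,-0.01,0,0,0, 0,0,0,-0.02,0,0,0, 0,0,0,-0.03,0,0,0, 0,0,0,-0.035,0,0,0, 0,0,0,-0.04,0,0,0, 0,0,0,-0.04,0,0,0]' 15
```

```text
time_s: 42.35
tool_pos: [0.4792, -0.1582, 0.1516]
tool_rot: [0.526, -0.473, 0.472, -0.526]
wrist_force: [-0.7, -0.5, -0.7]
gripper_width: 0.051
```

```bash
python3 -m inch '[0,0,0,-0.01,0,0,0, 0,0,0,-0.02,0,0,0, 0,0,0,-0.03,0,0,0, 0,0,0,-0.036,0,0,0, 0,0,0,-0.039,0,0,0, 0,0,0,-0.041,0,0,0, 0,0,0,-0.042,0,0,0, 0,0,0,-0.042,0,0,0]' 15
```

```text
time_s: 43.15
tool_pos: [0.4799, -0.1585, 0.1109]
tool_rot: [-0.526, 0.472, -0.473, 0.526]
wrist_force: [-0.6, -0.2, -0.2]
gripper_width: 0.0514
```

```bash
python3 -m inch '[0,0,0,-0.001,0,0,0, 0,0,0,-0.002,0,0,0, 0,0,0,-0.003,0,0,0, 0,0,0,-0.004,0,0,0, 0,0,0,-0.004,0,0,0]' 15
```

```text
time_s: 43.65
tool_pos: [0.4798, -0.1585, 0.1077]
tool_rot: [0.526, -0.473, 0.473, -0.526]
wrist_force: [-3.4, 0.8, 4.7]
gripper_width: 0.0508
```

```bash
python3 -m inch '[66,0,0,0.001,0,0,0, 66,0,0,0.001,0,0,0, 66,0,0,0.001,0,0,0, 66,0,0,0.01,0,0,0, 66,0,0,0.04,0,0,0, 66,0,0,0.08,0,0,0, 66,0,0,0.12,0,0,0, 66,0,0.04,0.12,0,0,0]' 15
python3 -m inch '[66,0,0.08,0,0,0,0, 66,0,0.12,0,0,0,0, 66,0,0.15,0,0,0,0, 66,0,0.15,0,0,0,0]'
python3 - <<'E'
from h import *
st()
for n in('wrist','top','scene'):
    im,d=get_image(n); cv2.imwrite(f'pics/{n}14.png',im); np.save(f'pics/{n}14.npy',d)
cv2.imwrite('pics/scene14c.png',cv2.resize(im[100:220,130:370],None,fx=3.3,fy=3.3,interpolation=cv2.INTER_CUBIC))
for n in('top','scene'):
    P=cloud(n,np.load(f'pics/{n}14.npy'))
    for c,zr in(((.4797,-.158),(.112,.127)),((.451,.079),(.012,.025))):
        m=(np.hypot(P[...,0]-c[0],P[...,1]-c[1])<.04)&(P[...,2]>zr[0])&(P[...,2]<zr[1]); q=P[m]
        if len(q): print(n,c,len(q),((q.max(0)+q.min(0))/2).round(4),np.ptp(q,0).round(3),np.median(q[:,2]))
E
```

```text
time_s: 44.45
tool_pos: [0.4832, -0.1218, 0.2348]
tool_rot: [-0.523, 0.469, -0.478, 0.526]
wrist_force: [1.2, 0.4, 0.9]
gripper_width: 0.063
time_s: 44.85
tool_pos: [0.4793, 0.0364, 0.2274]
tool_rot: [-0.527, 0.471, -0.47, 0.528]
wrist_force: [0.1, -1.1, -0.3]
gripper_width: 0.0622
t 44.85 pos [0.4793 0.0364 0.2274] yaw 6.55 down [ 0.001  0.002 -1.   ] F [ 0.1 -1.1 -0.3] w 0.0622
top (0.4797, -0.158) 280 [ 0.476  -0.1576  0.1194] [0.061 0.054 0.014] 0.11928701713487111
top (0.451, 0.079) 33 [0.4432 0.0906 0.019 ] [0.029 0.02  0.01 ] 0.018415666957588117
scene (0.4797, -0.158) 288 [ 0.4824 -0.1591  0.1195] [0.049 0.051 0.015] 0.11865212741916498
scene (0.451, 0.079) 163 [0.453  0.0791 0.0172] [0.045 0.043 0.01 ] 0.01798425700507611
```

View pics/scene14c.png

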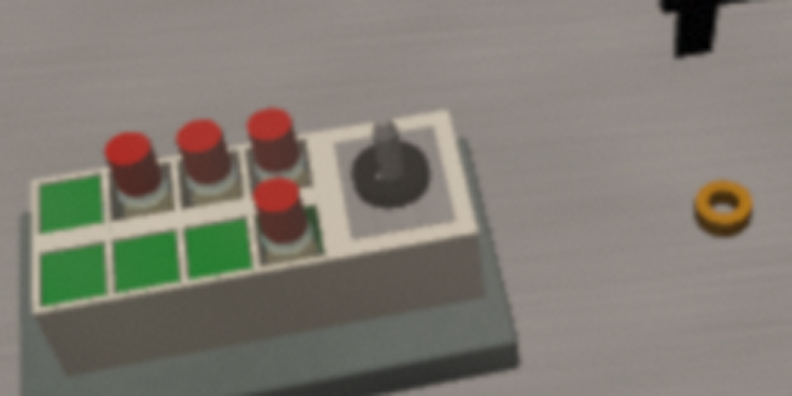

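View pics/wrist14.png

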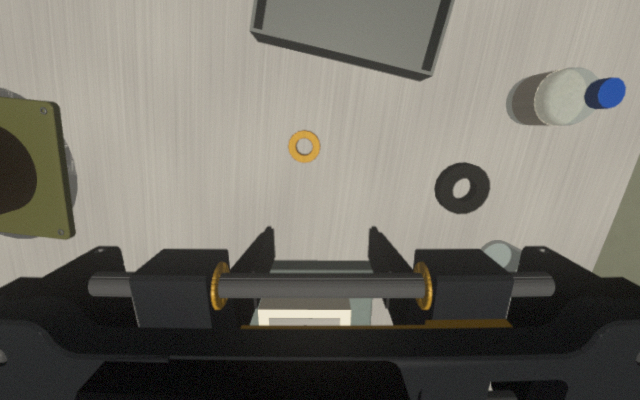

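```bash
python3 -m inch '[62,-0.015,0.03,-0.03,0,0,0, 62,-0.028,0.047,-0.07,0,0,0, 62,-0.028,0.047,-0.11,0,0,0, 62,-0.028,0.047,-0.14,0,0,0, 62,-0.028,0.047,-0.15,0,0,0, 62,-0.028,0.047,-0.15,0,0,0, 62,-0.028,0.047,-0.15,0,0,0]' 20
python3 - <<'E'
from h import *
o=st()
im,d=get_image('wrist'); cv2.imwrite('pics/wrist15.png',im)
hsv=cv2.cvtColor(im,cv2.COLOR_BGR2HSV);H,S,V=[hsv[...,i].astype(int) for i in range(3)]
m=((H>10)&(H<28)&(S>130)&(V>150)).astype(np.uint8);m[270:]=0
k,l,s,ce=cv2.connectedComponentsWithStats(m)
for i in range(1,k):
    if s[i,4]>300:
        cs,_=cv2.findContours((l==i).astype(np.uint8),0,1); e=cv2.fitEllipse(cs[0]);print(s[i],plane('wrist',[e[0]],.018,o))
E
```

```text
time_s: 45.7
tool_pos: [0.4532, 0.0778, 0.0783]
tool_rot: [-0.525, 0.472, -0.474, 0.526]
wrist_force: [0.6, 0.2, -0.7]
gripper_width: 0.0589
t 45.7 pos [0.4532 0.0778 0.0783] yaw 6.02 down [ 0.002  0.    -1.   ] F [ 0.6  0.2 -0.7] w 0.0589
[ 295  188   48   46 1196] [[0.4488242  0.08172214 0.018     ]]
```

View pics/wrist15.png

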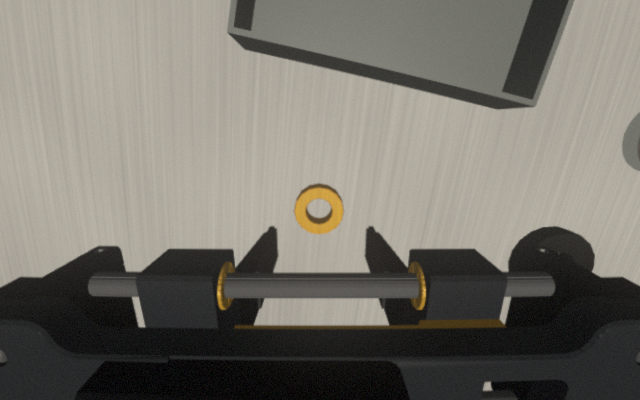

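```bash
python3 -m inch '[62,-0.002,0.001,-0.03,0,0,0, 62,-0.002,0.001,-0.06,0,0,0, 62,-0.002,0.001,-0.071,0,0,0, 62,-0.002,0.001,-0.073,0,0,0, 62,-0.002,0.001,-0.073,0,0,0]' 25
python3 -m inch '[0,0,0,0,0,0,0, 0,0,0,0,0,0,0, 0,0,0,0,0,0,0, 0,0,0,0,0,0,0, 0,0,0,0,0,0,0]' 25
```

```text
time_s: 46.25
tool_pos: [0.4509, 0.0796, 0.0049]
tool_rot: [-0.525, 0.472, -0.473, 0.526]
wrist_force: [-0.1, -0.6, -0.1]
gripper_width: 0.059
time_s: 46.75
tool_pos: [0.4507, 0.0797, 0.0048]
tool_rot: [-0.525, 0.472, -0.473, 0.526]
wrist_force: [-0.8, -0.2, 5.9]
gripper_width: 0.0428
```

```bash
python3 -m inch '[0,0,0,0.04,0,0,0, 0,0,0,0.09,0,0,0, 0,0,0,0.14,0,0,0, 0,0,0,0.19,0,0,0, 0,0,0,0.21,0,0,0, 0,0.01,-0.04,0.21,0,0,0, 0,0.02,-0.08,0.21,0,0,0, 0,0.0285,-0.12,0.21,0,0,0]' 25
python3 -m inch '[0,0,-0.045,0,0,0,0, 0,0,-0.085,0,0,0,0, 0,0,-0.107,0,0,0,0, 0,0,-0.117,0,0,0,0, 0,0,-0.117,-0.01,0,0,0, 0,0,-0.117,-0.02,0,0,0, 0,0,-0.117,-0.02,0,0,0, 0,0,-0.117,-0.02,0,0,0]' 25
python3 - <<'E'
from h import *
st()
for n in('wrist','scene'):
    im,d=get_image(n); cv2.imwrite(f'pics/{n}16.png',im)
cv2.imwrite('pics/scene16c.png',cv2.resize(im[50:200,150:330],None,fx=4,fy=4,interpolation=cv2.INTER_CUBIC))
o=st()
im=cv2.imread('pics/wrist16.png')
cv2.imwrite('pics/wrist16c.png',cv2.resize(im[130:290,220:420],None,fx=4,fy=4)[:600])
E
```

```text
time_s: 47.55
tool_pos: [0.478, -0.0414, 0.2133]
tool_rot: [0.526, -0.472, 0.472, -0.526]
wrist_force: [1.4, 0.8, -2.2]
gripper_width: 0.0425
time_s: 48.35
tool_pos: [0.4779, -0.1561, 0.1927]
tool_rot: [0.526, -0.473, 0.472, -0.526]
wrist_force: [0.7, 0.5, -0.8]
gripper_width: 0.0425
t 48.35 pos [ 0.4779 -0.1561  0.1927] yaw 6.21 down [-0.001  0.001 -1.   ] F [ 0.7  0.5 -0.8] w 0.0425
t 48.45 pos [ 0.4784 -0.1567  0.1938] yaw 6.19 down [ 0. -0. -1.] F [-0.7 -0.8 -1.7] w 0.0424
```

View pics/wrist16c.png

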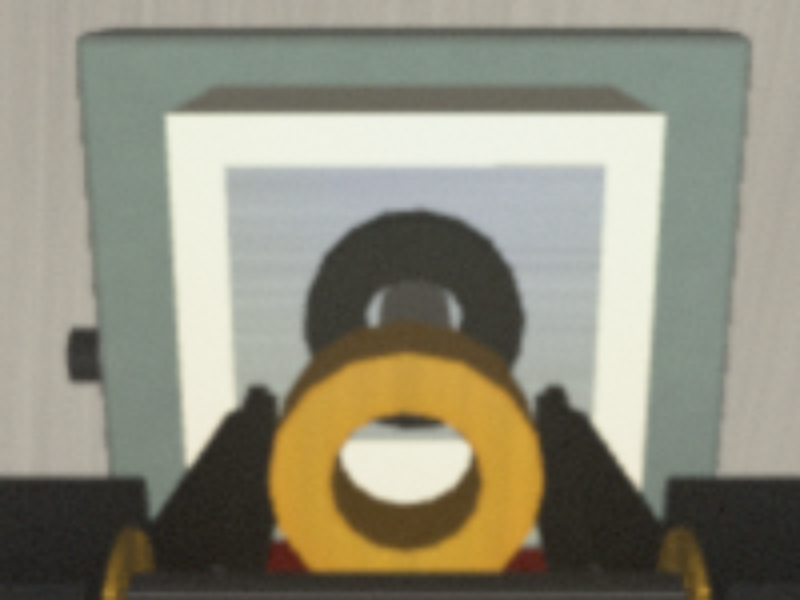

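View pics/scene16c.png

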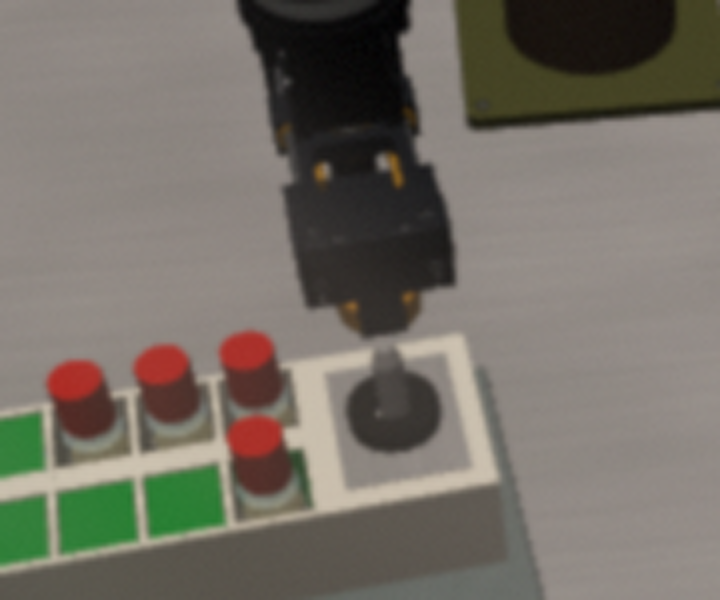

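```bash
python3 -m inch '[0,0.0013,-0.001,-0.005,0,0,0, 0,0.0013,-0.001,-0.012,0,0,0, 0,0.0013,-0.001,-0.02,0,0,0, 0,0.0013,-0.001,-0.03,0,0,0, 0,0.0013,-0.001,-0.04,0,0,0, 0,0.0013,-0.001,-0.04,0,0,0]' 25
```

```text
time_s: 49.05
tool_pos: [0.4781, -0.1579, 0.1511]
tool_rot: [0.526, -0.474, 0.471, -0.525]
wrist_force: [-0.4, -0.1, -1.5]
gripper_width: 0.0426
```

```bash
python3 -m inch '[0,0,0,-0.008,0,0,0, 0,0,0,-0.016,0,0,0, 0,0,0,-0.022,0,0,0, 0,0,0,-0.025,0,0,0, 0,0,0,-0.027,0,0,0, 0,0,0,-0.028,0,0,0, 0,0,0,-0.028,0,0,0]' 25
```

```text
time_s: 49.75
tool_pos: [0.4796, -0.1585, 0.1258]
tool_rot: [-0.526, 0.473, -0.473, 0.526]
wrist_force: [-0.3, -0.1, -2.1]
gripper_width: 0.0424
```

```bash
python3 -m inch '[0,0,0,-0.001,0,0,0, 0,0,0,-0.002,0,0,0, 0,0,0,-0.003,0,0,0, 0,0,0,-0.003,0,0,0]' 25
```

```text
time_s: 50.15
tool_pos: [0.4797, -0.1585, 0.1238]
tool_rot: [-0.526, 0.472, -0.473, 0.526]
wrist_force: [-3.1, 1.5, 4.8]
gripper_width: 0.0425
```

Contact at the predicted height; release and back off.

```bash
python3 -m inch '[60,0,0,0.001,0,0,0, 60,0,0,0.001,0,0,0, 60,0,0,0.001,0,0,0, 60,0,0,0.01,0,0,0, 60,0,0,0.04,0,0,0, 60,0,0,0.08,0,0,0, 60,0,0,0.12,0,0,0, 60,0,0.04,0.12,0,0,0]' 20
python3 -m inch '[66,0,0.05,0,0,0,0, 66,0,0.1,0,0,0,0, 66,0,0.15,0,0,0,0, 66,0,0.18,0,0,0,0, 66,0,0.2,0,0,0,0, 66,0,0.2,0,0,0,0, 66,0,0.2,0,0,0,0]'
python3 - <<'E'
from h import *
st()
for n in('top','scene'):
    im,d=get_image(n); cv2.imwrite(f'pics/{n}17.png',im); P=cloud(n,d)
    for zr in((.128,.142),(.112,.125)):
        m=(np.hypot(P[...,0]-.4797,P[...,1]+.158)<.035)&(P[...,2]>zr[0])&(P[...,2]<zr[1]); q=P[m]
        print(n,len(q),((q.max(0)+q.min(0))/2).round(4),np.ptp(q,0).round(3),np.median(q[:,2]).round(4))
    hsv=cv2.cvtColor(im,cv2.COLOR_BGR2HSV); H,S,V=[hsv[...,i].astype(int) for i in range(3)]
    m=((H<8)|(H>172))&(S>150)&(V>60)&(P[...,1]<0)&(P[...,1]>-.5)
    k,l,s,ce=cv2.connectedComponentsWithStats(m.astype(np.uint8))
    for i in range(1,k):
        q=P[l==i]; 
        if len(q)>20: print('cap',len(q),((q.max(0)+q.min(0))/2).round(4),np.percentile(q[:,2],[50,90]).round(4))
cv2.imwrite('pics/scene17c.png',cv2.resize(im[100:220,130:370],None,fx=3.3,fy=3.3,interpolation=cv2.INTER_CUBIC))
E
```

```text
time_s: 50.95
tool_pos: [0.4828, -0.1217, 0.2507]
tool_rot: [-0.523, 0.469, -0.478, 0.526]
wrist_force: [0.8, 1.2, 0.3]
gripper_width: 0.0572
time_s: 51.65
tool_pos: [0.4795, 0.0815, 0.243]
tool_rot: [0.526, -0.472, 0.473, -0.526]
wrist_force: [-0.3, -0.9, -0.3]
gripper_width: 0.0626
t 51.65 pos [0.4795 0.0815 0.243 ] yaw 6.18 down [ 0.    -0.001 -1.   ] F [-0.3 -0.9 -0.3] w 0.0626
top 181 [ 0.4775 -0.1555  0.1351] [0.039 0.043 0.013] 0.1376
top 95 [ 0.478  -0.1566  0.1182] [0.047 0.067 0.012] 0.119
cap 106 [ 0.5229 -0.2308  0.1084] [0.1454 0.1484]
cap 114 [ 0.4644 -0.3235  0.1398] [0.1452 0.1484]
cap 112 [ 0.4602 -0.2782  0.1436] [0.1458 0.1486]
cap 114 [ 0.4577 -0.2392  0.1108] [0.1456 0.1487]
scene 216 [ 0.4809 -0.1551  0.1349] [0.043 0.042 0.014] 0.1363
scene 148 [ 0.4873 -0.1587  0.1184] [0.041 0.051 0.012] 0.1188
cap 95 [ 0.4572 -0.234   0.1449] [0.1451 0.1467]
cap 96 [ 0.462  -0.2785  0.1455] [0.1454 0.1469]
cap 102 [ 0.4681 -0.3248  0.1449] [0.1453 0.1468]
cap 113 [ 0.5209 -0.2293  0.1455] [0.1452 0.1469]
```

View pics/scene17c.png

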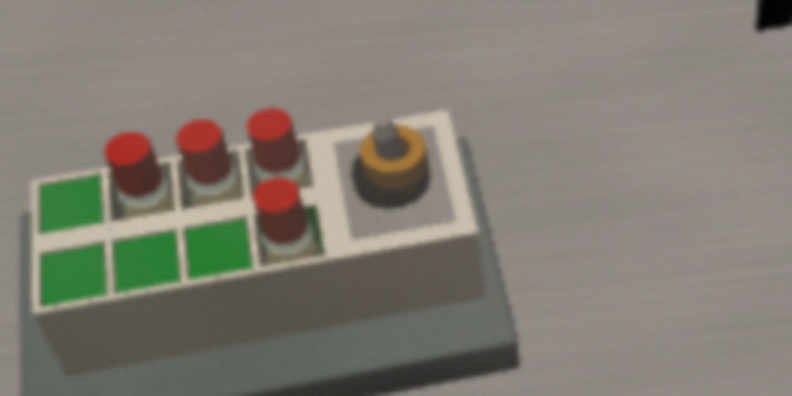

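View pics/top17.png

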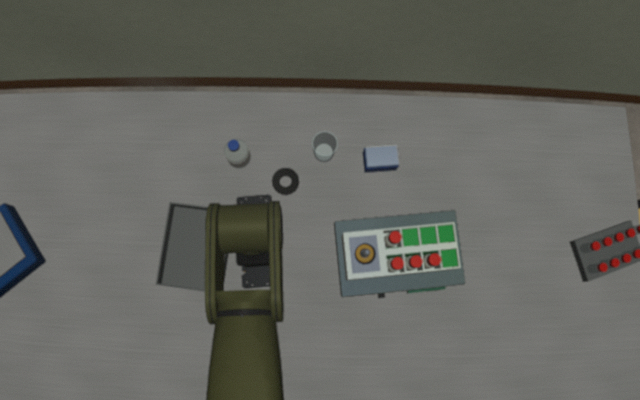

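Run:
```python
from h import *
print(ctrl.hand_in()); st()
```

```text
the job is handed in; nothing more can be done
None
the job is handed in; nothing more can be done
```

I put all four red-capped bottles in separate crate cells, then put the small rubber ring on the post and the brass collar on top of it. I handed the job in at about 52 s of the 210 s; no verdict is reported.

- **Bottles:** Two cells stopped a bottle hard after about 6 mm, so I took them to hold vials and moved on to the next cell. Each bottle reached the cell floor with light contact. The cap tops read about 145 mm above the table in the last pictures, which is the full-depth height.
- **Clamp:** The ring top read about 119 mm and the collar top 136 to 138 mm, so both are fully home. The collar sits about 2.5 to 3 mm off the estimated post axis, which is about the slack in its hole and within the 6 mm limit.
- **Surroundings:** The gripper was clear and touching nothing. The media bottle, beaker, tip box and large ring look unmoved in the last overhead picture.
- **Disagreements:** The top and scene cameras differed by 2 to 4 mm in x, and the wrist camera was about 2.5 mm off in y. I averaged the first two and corrected the wrist camera. No check failed.

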